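# Set the pressure screw of an etching press with a break-back torque wrench

### The arm

A 6-joint arm with a two-finger parallel gripper is mounted at the origin on the work surface. World frame = base frame: x ahead of the robot, y to its left, z up, the work surface at z = 0. Lengths are in m, angles in degrees, forces in N, time in s.
With the tool pointing down it reaches from about 0.275 to 0.75 m from the base axis. Payload 10.2 kg.
Tool frame: the origin (TCP) lies midway between the tips of the shut fingers; the grasp point (between the pads) lies 19 mm behind it; x points along the fingers, y is the direction in which the jaws open and shut, and the axes are right-handed (so a half turn about x gives the same grasp; the last joint's range is limited). The gripper opens to 88 mm and grips with 3 to 60 N. Pads are 18 mm wide; open, the fingers measure 123 mm over their backs; the gripper's body (75 mm by 187 mm) begins 45 mm behind the grasp point.
Start: joints at [-79.378, 17.928, 85.812, -0, 76.261, -12.8], TCP at [0.209, -0.482, 0.239] pointing down, gripper open.
Joint ranges: [-168.41, 168.41], [-55.51, 124.54], [10.69, 146.95], [-70.63, 250.63], [1, 178], [-165.06, 165.06]. Speed limits (degrees/s): [136.94, 136.94, 172.46, 180, 180, 180].

### API

Orientations are given as [roll, pitch, yaw] about the fixed x, y, z axes, in that order (R = Rz(yaw) Ry(pitch) Rx(roll)).
In Python, from bench import env gives the robot as it stands.
- The arm moves only by the tool step_arm, never from a script. Its argument "commands" is a list of rows, each an object with "linear": the shift along the tool's x, y, z in cm, a list of three; "dr": the turn, a rotation vector about the tool's x, y, z in rad, a list of three; "hand": the finger opening in cm, from 0 to 8.81. A call has 1 to 10 rows; each row shifts and turns the commanded pose from where the row before left it, along the tool's axes as they then stand; what a row does not reach is not made up. A row lasts 1/12 s, in which the tool goes at most 41.7 mm and 7.16 degrees, less where a joint would pass 70% of its speed; a pose out of reach is approached as far as the arm can. A call with a gripper value outside its range is refused whole. The fingers move at their own pace and stop on an object; the grip force is fixed at half the most. Time passes only in rows, so rows that do not move let the fingers close. It gives the time, the measured TCP pose, the force and the opening at its end, in the units of the state.
- env.observe(): the state, without advancing time (a new reading comes with each control period).
- env.camera(name): name is "scene" or "top" or "wrist"; returns a dict with "color" (400x640x3 uint8, red, green, blue), "K" (3x3 intrinsics, pixels), "pose" (4x4, takes a point from camera to world coordinates). Camera axes: x right, y down, z forward; pixel columns grow to the right and rows downward; lengths in m; the calibration is good to about 2 mm. A picture is of the moment at which its call begins. There is no depth.
- env.close_job(): hands the job in, once; it reports no verdict.
Trained networks look in a picture, given as the dict that the camera call returned (one of the last four; its "shot" number tells which), for a name from the list of things; names that differ only in an ending like _2 or _b are one class to them, and where a whole thing is asked for, a point or a joint stands for the part that bears it (a point fixed in the world has none). Each returns a list of dicts, best first, with "conf" (0 to 1); they miss things now and then, are a little off and sometimes report something else, mostly with a low value. They report only what shows in the picture. A call takes as long as a camera call.
- env.find_in(picture, name): "bbox" ([centre column, centre row, width, height] as shares, 0 to 1, of the picture: columns of its width, rows of its height, round what is visible of it).
- env.spot_point(picture, name): "position" ([row, column] as shares, 0 to 1, of the picture: columns of its width, rows of its height: a listed point, or the origin of a listed thing).
The state is a dict: "clock": time; "q": joint angles; "qd": joint speeds; "joint_torque": joint torques, N m; "eef_pos": TCP position; "orientation": TCP orientation; "wrist_force": force on the tool from outside, world axes, zero at the start; "moment": the same for the moment, N m; "grip_width": finger opening in m.
Only numpy, scipy, OpenCV 4.12 (cv2) and the standard library are available. Lean on these libraries where they do the work, as an engineer would, in place of code of your own. Each camera call takes 0.05 s, during which the arm holds its last target.

### The job

Take the red-handled torque wrench from its wooden rest, seat its ring gently and fully on the square head of the etching press's right-hand pressure screw (the one next to the rest), and tighten the screw clockwise until the wrench's handle breaks over at its joint; stop pulling as soon as it gives and never drive the handle on to its end stop. Then lift the wrench off and lay it back in its rest as you found it, leaving the pot, bottles and bowl alone.

Things in the scene. Friction and masses are not known exactly. Their poses are not given: they have to be found in the camera images.
- press: Teal table-top etching press, fixed. Two side frames, 190 mm (x) by 56 mm, 177 mm tall, centred 150 mm either side of its middle along its y; rollers, tie rods and a 420 x 230 mm bed lower between them; star wheel 215 mm left of the middle. Origin on the table at its middle; x away from the robot, y left. The screw to set is on the right frame (y = -150 mm); the left one is already set.
- screw_head (a point): Centre of the top of the screw's square steel head, 227 mm above the table; axis upright. Head 22 mm square and 22 mm tall, its last 3.5 mm bevelled in by 3 mm. x and y are square to the flats and turn with the screw (the square fits every 90 degrees). Clockwise from above tightens: light (0.3 N m) through 0.08 to 0.75 rad of slack (hidden), then stiffening over about 0.2 rad. It stays where left.
- dial: Brass index dial, 62 mm across, 7 mm thick, fixed on the screw under its head; origin on the screw's axis at the dial's underside, z up. Its top face, 205 mm above the table, is what the wrench's ring rests on when fully seated.
- screw_mark (a point): Red index mark on the dial's rim, 28 mm from the screw's axis, on the dial's top face; it goes round with the screw.
- wrench: Ring head of the torque wrench: steel ring 51 mm across, 18 mm high, square through-hole 23.8 mm with 2 mm bevelled mouths. Origin at the hole's centre at the ring's underside; z up as it lies; x points along the straight wrench to the handle's end, 240 mm from the ring's centre. Whole wrench about 0.4 kg, centre of mass about 115 mm along x.
- handle: Handle, hinged by an upright pin (its origin, level with the ring's underside) 36 mm from the ring's centre; x along the handle. Red grip 24 mm wide, 26 mm high, 106 to 226 mm from the ring's centre. Held straight; gives only clockwise from above: at some 13 N sideways at the grip mark (1.9 N m on the screw), less if the hand also twists it, it breaks over and folds with hardly more load, to a stop at 0.26 rad. Springs straight when unloaded.
- wrench_grip (a point): Grip mark between the black bands: 145 mm from the ring's centre along the handle, at mid height of the red grip (9 mm above the ring's underside). The fitting place to hold and pull; nothing is within 50 mm of it along the handle in the rest.
- rest: Wooden rest of the wrench, fixed: board 190 x 76 x 12 mm with two notched uprights 66 mm wide, 14 mm thick. Origin on the table under the place of the grip mark; x as the wrench's x when it lies there. Notches at x = -74 mm (23 mm wide, floor 56 mm high, for the 14 mm wide tube) and x = +60 mm (33 mm wide, floor 49 mm high, for the grip); sides 14 mm higher.
- rest_eye (a point): Where the wrench's origin (ring centre, underside) lies when the wrench is in its rest: 145 mm from the rest's origin towards -x, 53 mm above the table.
- rest_grip (a point): Where the grip mark lies when the wrench is in its rest, 62 mm above the table.
- pot: Yellow plastic water pot, empty, 112 mm across, 75 mm tall; origin at the centre of its underside. Leave alone.
- bottle_blue: Small poster colour bottle, blue label, black cap, 38 mm across, 68 mm tall; origin at the centre of its underside. Leave alone.
- bottle_red: The same with a red label. Leave alone.
- bowl: White ceramic mixing bowl, 84 mm across, 36 mm tall; origin at the centre of its underside. Leave alone.

How it is judged (in metres and radians):
On the way, in this order (a step that is already met when the one before it is completed fails the run):
1. the wrench's ring is fully seated on the screw's square head (horizontal distance between wrench and dial below 0.004 m and z of wrench in the frame of dial between 0.003 and 0.011 m and angle between wrench's own z axis and vertical below 0.12 rad), for 0.2 s.
2. with the ring on the head and the screw turned at least 0.12 rad, the handle breaks over (more than 0.07 rad) (angle between the x axis of wrench and the x axis of handle, either way round above 0.07 rad and distance of screw_mark from where it was at the start of the episode above 0.0035 m and horizontal distance between wrench and dial below 0.005 m and z of wrench in the frame of dial below 0.014 m), for 0.02 s.
At the end, for the whole second after the job is handed in: The screw's index mark stays at least 3.5 mm round from where it began, and the wrench lies at rest in both notches of its rest: ring centre within 20 mm and grip mark within 15 mm of their places, level within 0.08 rad, handle straight within 0.05 rad (horizontal distance between wrench and rest_eye below 0.02 m and horizontal distance between wrench_grip and rest_grip below 0.015 m and distance between wrench and rest_eye below 0.022 m and angle between wrench's own z axis and vertical below 0.08 rad and angle between the x axis of wrench and the x axis of handle, either way round below 0.05 rad and linear speed of wrench below 0.02 m/s and distance of screw_mark from where it was at the start of the episode above 0.0035 m); the robot touches nothing.
It fails at once if the handle was driven on after breaking over, close to its end stop (folded more than 0.21 rad) (angle between the x axis of wrench and the x axis of handle, either way round above 0.21 rad).
It fails at once if the ring was jammed or pried against the dial with more than 80 N (contact force between wrench and dial above 60 N).
It fails at once if the robot knocked against the press (more than 25 N) (contact force between any of the arm, the fingers and press above 25 N).
It fails at once if the pot, a bottle or the bowl was shifted more than 20 mm (distance of any of pot, bottle_blue, bottle_red, bowl from where it was at the start of the episode above 0.02 m).
It also fails if it takes over 72 s, if anything falls off the work surface, if the arm or the gripper's body presses on something with over 40 N, if the wrist force passes 120 N, or if a joint passes its speed limit or range.

## Working session

There is one attempt and no reset: what is moved stays moved. The work goes in short steps, Python scripts to look and compute and a tool call to move; the robot and the scene stay as the last step left them, time stands still between calls to the robot, and variables do not carry over. Pictures are saved under pics/ and viewed, and the job is handed in when it is done.

Besides the shell and the picture viewer there is one more tool, called in YAML: its name, and indented under it one key for each argument. step_arm: Moves the arm, as the interface text tells. Its arguments: {"type":"object","properties":{"commands":{"type":"array","items":{"type":"object","properties":{"linear":{"type":"array","items":{"type":"number"}},"dr":{"type":"array","items":{"type":"number"}},"hand":{"type":"number"}}}}},"required":["commands"]}

```bash
ls; mkdir -p pics; python3 - <<'E'
from bench import env
import cv2,json
print(env.observe())
for n in ("scene","top","wrist"):
    p=env.camera(n)
    cv2.imwrite(f"pics/a_{n}.png",p["color"][:,:,::-1])
    print(n,p["K"].tolist(),p["pose"].round(4).tolist(),p["shot"])
    for t in ["press","screw_head","screw_mark","dial","wrench","handle","wrench_grip","rest","rest_eye","rest_grip"]:
        try:
            print(t,[(round(d["conf"],2),round(d["position"][1]*640,1),round(d["position"][0]*400,1)) for d in env.spot_point(p,t)[:2]])
        except Exception as e: print(t,e)
E
```

```text
pics
{'clock': 0.0, 'q': array([-7.93735211e+01,  1.79613389e+01,  8.58534154e+01,  1.48062968e-04,
        7.62605743e+01, -1.27998510e+01]), 'qd': array([-0.02486662,  0.00023395,  0.00800165,  0.08635655, -0.03353909,
        0.0334055 ]), 'joint_torque': array([-5.37518463e-04, -4.02211404e+01, -2.52269500e+01,  6.93738833e-02,
        3.52671370e-02, -9.63958087e-05]), 'eef_pos': array([ 0.20866807, -0.4814867 ,  0.23814805]), 'orientation': array([-102.90921159,   89.9246713 ,  100.51708309]), 'wrist_force': array([ 0.05188723, -0.23837029,  0.7046358 ]), 'moment': array([-0.00610652,  0.00033549,  0.02134176]), 'grip_width': 0.08822702960162558}
scene [[361.6694453071489, 0.0, 323.7070141849299], [0.0, 361.6694453071489, 200.24300985952578], [0.0, 0.0, 1.0]] [[-0.1321, 0.641, -0.7561, 1.2422], [0.9912, 0.0812, -0.1043, 0.0612], [-0.0054, -0.7633, -0.6461, 0.7706], [0.0, 0.0, 0.0, 1.0]] 1
press [(0.86, 373.5, 260.5), (0.16, 232.5, 285.3)]
screw_head [(0.9, 320.4, 194.1)]
screw_mark [(0.64, 312.9, 201.5), (0.38, 225.1, 206.7)]
dial [(0.79, 320.7, 198.8)]
wrench [(0.82, 262.9, 22
[... 425 characters left out ...]
0]] 2
press [(0.61, 282.9, 198.6)]
screw_head [(0.83, 322.8, 187.7), (0.71, 326.0, 179.6)]
screw_mark [(0.75, 326.1, 179.9), (0.2, 321.6, 187.9)]
dial [(0.55, 323.6, 188.4)]
wrench [(0.8, 363.9, 201.3)]
handle [(0.58, 373.6, 203.7)]
wrench_grip [(0.55, 404.8, 215.5)]
rest []
rest_eye [(0.59, 366.5, 200.9)]
rest_grip [(0.24, 376.4, 162.1)]
wrist [[356.0312769117641, 0.0, 323.3393595571742], [0.0, 356.0312769117641, 199.4681468784981], [0.0, 0.0, 1.0]] [[0.3974, -0.8778, -0.2677, 0.278], [-0.9177, -0.3804, -0.115, -0.4527], [-0.0008, 0.2913, -0.9566, 0.3848], [0.0, 0.0, 0.0, 1.0]] 3
press []
screw_head []
screw_mark []
dial []
wrench []
handle []
wrench_grip []
rest []
rest_eye []
rest_grip []
```

View pics/a_scene.png

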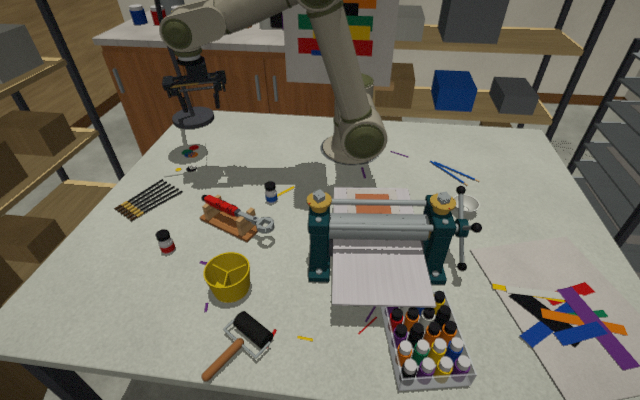

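View pics/a_top.png

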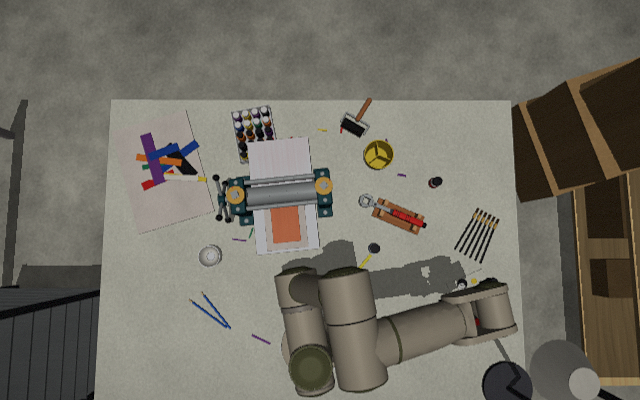

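```bash
cat > h.py <<'E'
import numpy as np, cv2
from bench import env
def at_z(p,uv,z):
    K=p["K"];T=p["pose"]
    d=T[:3,:3]@np.linalg.solve(K,[uv[0],uv[1],1.]); o=T[:3,3]
    return o+d*(z-o[2])/d[2]
def tri(l):
    A=np.zeros((3,3));b=np.zeros(3)
    for p,uv in l:
        d=p["pose"][:3,:3]@np.linalg.solve(p["K"],[uv[0],uv[1],1.]);d/=np.linalg.norm(d)
        P=np.eye(3)-np.outer(d,d);A+=P;b+=P@p["pose"][:3,3]
    return np.linalg.solve(A,b)
def proj(p,X):
    T=np.linalg.inv(p["pose"]);c=T[:3,:3]@np.asarray(X)+T[:3,3];k=p["K"]@c;return k[:2]/k[2]
Z=dict(screw_head=.227,screw_mark=.205,dial=.198,wrench=.053,handle=.053,wrench_grip=.062,rest=0,rest_eye=.053,rest_grip=.062,press=0)
def spots(p,names,zs=Z):
    for t in names:
        for d in env.spot_point(p,t)[:2]:
            uv=(d["position"][1]*640,d["position"][0]*400)
            print(t,round(d["conf"],2),np.round(uv,1),at_z(p,uv,zs[t]).round(4))
def save(p,n,box=None,s=1):
    im=p["color"][:,:,::-1]
    if box: im=im[box[1]:box[3],box[0]:box[2]]
    cv2.imwrite(f"pics/{n}.png",cv2.resize(im,None,fx=s,fy=s,interpolation=cv2.INTER_CUBIC))
def tool():
    from scipy.spatial.transform import Rotation as R
    o=env.observe();return o,R.from_euler("xyz",o["orientation"],degrees=True).as_matrix()
E
python3 - <<'E'
from h import *
p=env.camera("scene");print("scene");spots(p,Z);save(p,"b_scene",(180,150,430,310),3)
p=env.camera("top");print("top");spots(p,Z);save(p,"b_top",(270,140,470,290),4)
print(tool()[1].round(3))
E
```

```text
scene
screw_head 0.82 [319.1 191.6] [ 0.5756 -0.0417  0.227 ]
screw_head 0.47 [273.1 201.3] [ 0.6244 -0.1427  0.227 ]
screw_mark 0.95 [311.6 204.5] [ 0.5994 -0.0567  0.205 ]
dial 0.46 [319.9 192.1] [ 0.5418 -0.045   0.198 ]
wrench 0.83 [262.5 226.5] [ 0.5383 -0.2114  0.053 ]
handle 0.67 [256.6 223.7] [ 0.5293 -0.2312  0.053 ]
handle 0.27 [169.7 248. ] [ 0.6492 -0.4358  0.053 ]
rest 0.58 [230.1 221.1] [ 0.4756 -0.3375  0.    ]
rest_eye 0.98 [264.9 228.6] [ 0.5456 -0.2026  0.053 ]
rest_eye 0.37 [316.2 190.7] [ 0.3588 -0.0844  0.053 ]
rest_grip 0.92 [225.2 204.6] [ 0.47   -0.3434  0.062 ]
press 0.82 [373.6 257.8] [0.5678 0.1066 0.    ]
top
screw_head 0.63 [323.4 186.7] [ 0.5648 -0.0423  0.227 ]
dial 0.6 [322.5 186.5] [ 0.5694 -0.0397  0.198 ]
wrench 0.89 [360.8 200.8] [ 0.5348 -0.1852  0.053 ]
handle 0.6 [374.5 202.9] [ 0.5268 -0.2368  0.053 ]
rest 0.7 [399.6 216.8] [ 0.4774 -0.3407  0.    ]
rest 0.42 [374.9 159.9] [ 0.7018 -0.249   0.    ]
rest_eye 0.95 [365.9 198.4] [ 0.5438 -0.2046  0.053 ]
rest_grip 0.62 [401.6 214.1] [ 0.4835 -0.3357  0.062 ]
press 0.8 [281.5 197.5] [0.5539 0.1172 0.    ]
[[ 0.     0.398 -0.918]
 [ 0.    -0.918 -0.398]
 [-1.    -0.    -0.   ]]
```

The top and scene views agree to within about 1 cm: ring near (0.543, -0.203), grip near (0.476, -0.339), screw near (0.571, -0.042). I'll move the wrist camera over the rest to refine these.

step_arm:
  commands:
    - {"linear":[0,-0.24,-3],"dr":[0,0,0],"hand":8.8}
    - {"linear":[0,-0.24,-3],"dr":[0,0,0],"hand":8.8}
    - {"linear":[0,-0.24,-3],"dr":[0,0,0],"hand":8.8}
    - {"linear":[0,-0.24,-3],"dr":[0,0,0],"hand":8.8}
    - {"linear":[0,-0.24,-3],"dr":[0,0,0],"hand":8.8}
    - {"linear":[0,-0.24,-3],"dr":[0,0,0],"hand":8.8}
    - {"linear":[0,-0.24,-3],"dr":[0,0,0],"hand":8.8}
    - {"linear":[0,-0.24,-3],"dr":[0,0,0],"hand":8.8}
    - {"linear":[0,-0.24,-3],"dr":[0,0,0],"hand":8.8}
    - {"linear":[0,-0.24,-3],"dr":[0,0,0],"hand":8.8}

```text
clock: 3.58
eef_pos: [0.4757, -0.3395, 0.2387]
orientation: [44.4, 90.0, -112.1]
wrist_force: [0.1, -0.9, -0.5]
grip_width: 0.0881
```

step_arm:
  commands:
    - {"linear":[0,0,0],"dr":[-0.118,0,0],"hand":8.8}
    - {"linear":[0,0,0],"dr":[-0.118,0,0],"hand":8.8}
    - {"linear":[0,0,0],"dr":[-0.118,0,0],"hand":8.8}
    - {"linear":[0,0,0],"dr":[-0.118,0,0],"hand":8.8}
    - {"linear":[0,0,0],"dr":[-0.118,0,0],"hand":8.8}
    - {"linear":[0,0,0],"dr":[-0.118,0,0],"hand":8.8}
    - {"linear":[0,0,0],"dr":[0,0,0],"hand":8.8}

```text
clock: 4.17
eef_pos: [0.4744, -0.3405, 0.2386]
orientation: [-110.8, 90.0, 133.4]
wrist_force: [-0.2, -0.3, 0.0]
grip_width: 0.0877
```

```bash
python3 - <<'E'
from h import *
p=env.camera("wrist");spots(p,Z);save(p,"c_wrist")
o,R=tool();print(o["clock"],o["eef_pos"],R.round(3).tolist(),o["q"].round(1))
E
```

```text
dial 0.33 [185.2 119.9] [ 0.4373 -0.2553  0.198 ]
wrench 0.71 [184.6 118.4] [ 0.383  -0.2397  0.053 ]
handle 0.66 [319.   44.5] [ 0.5205 -0.2371  0.053 ]
wrench_grip 0.61 [326.8 169.1] [ 0.4801 -0.3367  0.062 ]
rest 0.65 [327.1 170.8] [ 0.4743 -0.3507  0.    ]
rest 0.63 [325.8 157.2] [ 0.4796 -0.3365  0.    ]
rest_eye 0.62 [479.2 214.1] [ 0.5951 -0.4445  0.053 ]
rest_grip 0.83 [325.6 169.2] [ 0.4791 -0.3363  0.062 ]
4.7167 [ 0.47442192 -0.34048606  0.23873622] [[0.0, 0.898, -0.439], [-0.0, -0.439, -0.898], [-1.0, 0.0, 0.0]] [-47.2  25.4  75.1  -0.   79.5 -21.1]
```

View pics/c_wrist.png

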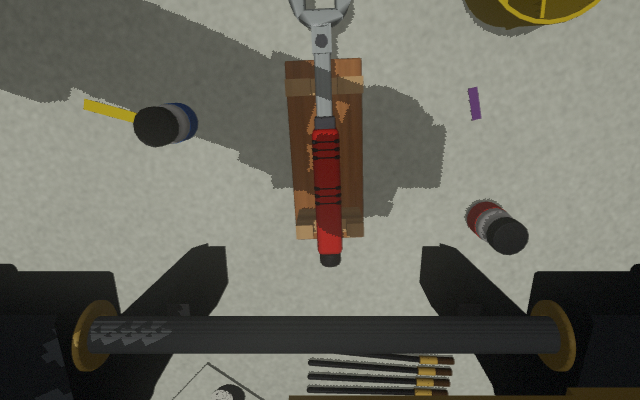

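The picture shows the wrench in its rest: hinge at (321, 41), grip mark between the bands at (327, 168), handle end at (331, 262), with bottles well to either side.

```bash
python3 - <<'E'
from h import *
p=env.camera("wrist")
a=at_z(p,(321,41),.068);b=at_z(p,(327,168),.075);c=at_z(p,(331,258),.075)
print(a,b,c)
for u,v in((a,c),(a,b),(b,c)):
    d=(v-u)[:2];print(np.linalg.norm(d),np.degrees(np.arctan2(d[1],d[0])))
import cv2
hsv=cv2.cvtColor(p["color"],cv2.COLOR_RGB2HSV);m=(((hsv[...,0]<6)|(hsv[...,0]>174))&(hsv[...,1]>170)&(hsv[...,2]>60)).astype('uint8');m[:, :300]=0;m[:,360:]=0
print([ (r,np.nonzero(m[r])[0].min(),np.nonzero(m[r])[0].max()) for r in range(130,260,10) if m[r].any()])
E
```

```text
[ 0.52303264 -0.23735656  0.068     ] [ 0.48182573 -0.33342932  0.075     ] [ 0.44700404 -0.41398985  0.075     ]
0.1923009828973935 -113.28858728119232
0.10453700729026483 -113.21515184028418
0.08776416374269579 -113.37605717521662
[(130, np.int64(313), np.int64(336)), (140, np.int64(316), np.int64(333)), (150, np.int64(325), np.int64(333)), (160, np.int64(313), np.int64(338)), (170, np.int64(314), np.int64(339)), (180, np.int64(314), np.int64(339)), (190, np.int64(320), np.int64(339)), (200, np.int64(316), np.int64(338)), (210, np.int64(318), np.int64(340)), (220, np.int64(318), np.int64(340)), (230, np.int64(318), np.int64(340)), (240, np.int64(318), np.int64(341)), (250, np.int64(319), np.int64(340))]
```

step_arm:
  commands:
    - {"linear":[-2,-0.44,-2.6],"dr":[0,0,0],"hand":8.8}
    - {"linear":[-2,-0.44,-2.6],"dr":[0,0,0],"hand":8.8}
    - {"linear":[-2,-0.44,-2.6],"dr":[0,0,0],"hand":8.8}
    - {"linear":[-2,-0.44,-2.6],"dr":[0,0,0],"hand":8.8}
    - {"linear":[0,-0.44,-2.6],"dr":[0,0,0],"hand":8.8}
    - {"linear":[0,-0.44,-2.6],"dr":[0,0,0],"hand":8.8}
    - {"linear":[0,-0.44,-2.6],"dr":[0,0,0],"hand":8.8}
    - {"linear":[0,-0.44,-2.6],"dr":[0,0,0],"hand":8.8}
    - {"linear":[0,-0.44,-2.6],"dr":[0,0,0],"hand":8.8}
    - {"linear":[0,-0.44,-2.6],"dr":[0,0,0],"hand":8.8}

```text
clock: 5.6
eef_pos: [0.5491, -0.0862, 0.3188]
orientation: [106.3, 90.0, -9.8]
wrist_force: [-0.3, 0.2, 0.2]
grip_width: 0.088
```

step_arm:
  commands:
    - {"linear":[0,0,0],"dr":[0,0,0],"hand":8.8}
    - {"linear":[0,0,0],"dr":[0,0,0],"hand":8.8}

```text
clock: 5.77
eef_pos: [0.549, -0.0867, 0.3187]
orientation: [23.9, 90.0, -92.0]
wrist_force: [-0.9, -0.7, -1.8]
grip_width: 0.0879
```

```bash
python3 - <<'E'
from h import *
p=env.camera("wrist");spots(p,["screw_head","screw_mark","dial"]);save(p,"d_wrist");
uv=proj(p,[.571,-.042,.227]).round().astype(int);print(uv)
x,y=uv;x0=max(0,x-60);y0=max(0,y-50);save(p,"d_crop",(x0,y0,x0+120,y0+100),6);print(x0,y0)
o,R=tool();print(o["clock"],o["eef_pos"],R.round(3).tolist(),o["q"].round(1))
E
```

```text
screw_head 0.94 [327.2 127.7] [ 0.5742 -0.0416  0.227 ]
screw_mark 0.72 [365.2 142.3] [ 0.5938 -0.0651  0.205 ]
dial 0.65 [324.6 127.4] [ 0.5717 -0.0432  0.198 ]
[323 130]
263 80
5.9667 [ 0.54870592 -0.0885231   0.31868507] [[-0.0, 0.898, -0.44], [-0.0, -0.44, -0.898], [-1.0, -0.0, 0.0]] [-21.2  19.6  71.8  -0.   88.7   4.9]
```

View pics/d_wrist.png

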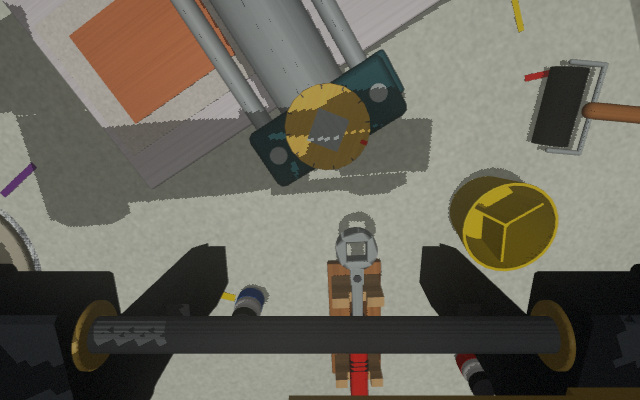

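View pics/d_crop.png

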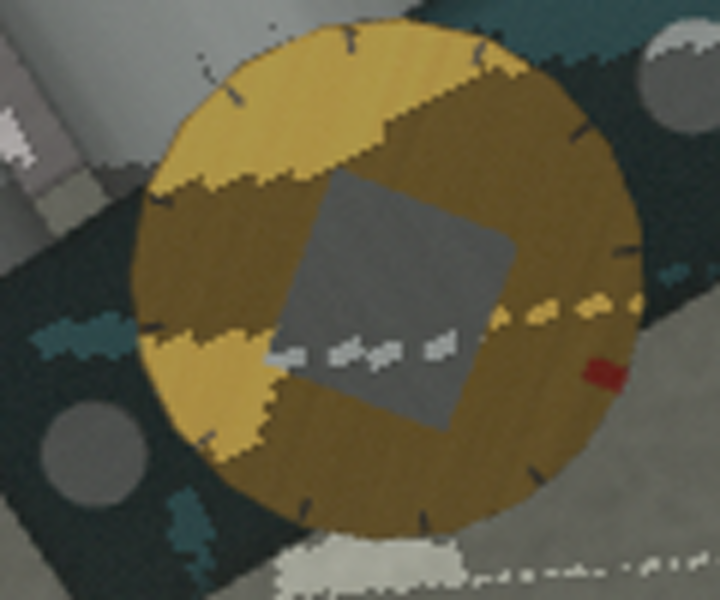

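The picture shows the dial centred near pixel (327.5, 126.5), the square head turned roughly 20° in the image, and the red mark at (364, 142).

```bash
python3 - <<'E'
from h import *
p=env.camera("wrist")
c=[(320.2,108.3),(349,120.2),(337.5,151.7),(308.3,140.3)]
for z in(.227,.2235,.205):
    P=np.array([at_z(p,u,z)[:2] for u in c]);print(z,P.mean(0).round(4))
    for i in range(4):
        d=P[(i+1)%4]-P[i];print(np.linalg.norm(d).round(4),np.degrees(np.arctan2(d[1],d[0])).round(1))
print("dial",at_z(p,(327.7,126.5),.205),"mark",at_z(p,(364,142.3),.205))
l=at_z(p,(263+132/6,80+275/6),.205);r=at_z(p,(263+645/6,80+290/6),.205);print(np.linalg.norm(l-r))
E
```

```text
0.227 [ 0.5742 -0.0454]
0.0203 -48.0
0.0219 -135.5
0.0209 132.6
0.0221 42.8
0.2235 [ 0.5741 -0.0458]
0.0206 -48.0
0.0222 -135.5
0.0212 132.6
0.0224 42.8
0.205 [ 0.5735 -0.0476]
0.0221 -48.0
0.0239 -135.5
0.0229 132.6
0.0241 42.8
dial [ 0.57400667 -0.04482025  0.205     ] mark [ 0.59276634 -0.06658977  0.205     ]
0.06142219125901006
```

step_arm:
  commands:
    - {"linear":[0,0.48,2.53],"dr":[0,0,0],"hand":8.8}
    - {"linear":[0,0.48,2.53],"dr":[0,0,0],"hand":8.8}
    - {"linear":[0,0.48,2.53],"dr":[0,0,0],"hand":8.8}
    - {"linear":[0,0.48,2.53],"dr":[0,0,0],"hand":8.8}
    - {"linear":[0,0.48,2.53],"dr":[0,0,0],"hand":8.8}
    - {"linear":[2.4,0.48,2.53],"dr":[0,0,0],"hand":8.8}
    - {"linear":[2.4,0.48,2.53],"dr":[0,0,0],"hand":8.8}
    - {"linear":[2.4,0.48,2.53],"dr":[0,0,0],"hand":8.8}
    - {"linear":[2.4,0.48,2.53],"dr":[0,0,0],"hand":8.8}
    - {"linear":[2.4,0.48,2.53],"dr":[-0.049,0,0],"hand":8.8}

```text
clock: 6.85
eef_pos: [0.48, -0.3377, 0.1977]
orientation: [60.4, 90.0, -52.9]
wrist_force: [0.4, 0.2, -0.1]
grip_width: 0.0876
```

step_arm:
  commands:
    - {"linear":[0,0,0],"dr":[0,0,0],"hand":8.8}
    - {"linear":[0,0,0],"dr":[0,0,0],"hand":8.8}

```text
clock: 7.02
eef_pos: [0.48, -0.3369, 0.1977]
orientation: [-114.7, 89.9, 131.9]
wrist_force: [0.9, -0.2, 0.7]
grip_width: 0.088
```

```bash
python3 - <<'E'
from h import *
for i in range(3):
    o,R=tool();print(o["clock"],o["eef_pos"].round(4),R.round(4).tolist());p=env.camera("wrist")
save(p,"e_wrist")
spots(p,["wrench_grip","handle","wrench","rest_grip"])
E
```

```text
7.0167 [ 0.48   -0.3369  0.1977] [[-0.0017, 0.9178, -0.397], [0.0019, -0.397, -0.9178], [-1.0, -0.0023, -0.0011]]
7.0667 [ 0.4809 -0.3363  0.1991] [[0.0002, 0.9183, -0.3958], [0.0002, -0.3958, -0.9183], [-1.0, 0.0001, -0.0002]]
7.1167 [ 0.4814 -0.3359  0.1998] [[0.0012, 0.9188, -0.3947], [-0.0009, -0.3947, -0.9188], [-1.0, 0.0015, 0.0004]]
wrench_grip 0.73 [321.7 185.6] [ 0.4807 -0.3354  0.062 ]
wrench_grip 0.2 [484.7 237.5] [ 0.5914 -0.4333  0.062 ]
handle 0.59 [321.   49.8] [ 0.5216 -0.2392  0.053 ]
```

View pics/e_wrist.png

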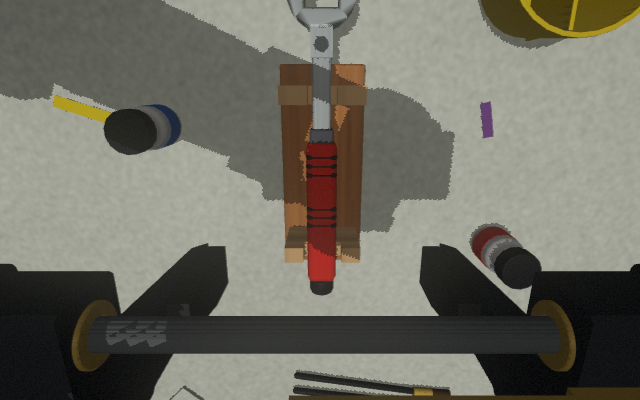

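step_arm:
  commands:
    - {"linear":[3,0,0],"dr":[0,0,0],"hand":8.8}
    - {"linear":[3,0,0],"dr":[0,0,0],"hand":8.8}
    - {"linear":[3,0,0],"dr":[0,0,0],"hand":8.8}
    - {"linear":[3,0,0],"dr":[0,0,0],"hand":8.8}
    - {"linear":[2,0,0],"dr":[0,0,0],"hand":8.8}
    - {"linear":[1.6,0,0],"dr":[0,0,0],"hand":8.8}
    - {"linear":[0,0,0],"dr":[0,0,0],"hand":8.8}

```text
clock: 7.95
eef_pos: [0.4802, -0.3345, 0.04]
orientation: [-112.9, 89.7, 133.9]
wrist_force: [-0.4, 0.1, -0.9]
grip_width: 0.088
```

step_arm:
  commands:
    - {"linear":[0,0,0],"dr":[0,0,0],"hand":4}
    - {"linear":[0,0,0],"dr":[0,0,0],"hand":3.2}
    - {"linear":[0,0,0],"dr":[0,0,0],"hand":2.8}
    - {"linear":[0,0,0],"dr":[0,0,0],"hand":2.4}
    - {"linear":[0,0,0],"dr":[0,0,0],"hand":1.5}
    - {"linear":[0,0,0],"dr":[0,0,0],"hand":1.5}
    - {"linear":[0,0,0],"dr":[0,0,0],"hand":1.5}
    - {"linear":[0,0,0],"dr":[0,0,0],"hand":1.5}
    - {"linear":[0,0,0],"dr":[0,0,0],"hand":1.5}

```text
clock: 8.7
eef_pos: [0.4811, -0.336, 0.0428]
orientation: [63.3, 90.0, -50.0]
wrist_force: [0.6, 0.3, -0.3]
grip_width: 0.0301
```

```bash
python3 - <<'E'
from h import *
p=env.camera("wrist")
save(p,"f_wrist")
o,R=tool();print(o)
E
```

```text
{'clock': 8.75, 'q': array([-4.63599922e+01,  3.78788607e+01,  8.65902642e+01, -6.99993098e-04,
        5.55373991e+01, -2.31544854e+01]), 'qd': array([-0.18108486, -0.11362358,  0.86448226,  0.58590635, -1.71890635,
        0.04315067]), 'joint_torque': array([ 3.49540694e-02, -5.03418946e+01, -2.05205494e+01,  1.50508904e-01,
       -1.96196535e-01, -4.71179126e-03]), 'eef_pos': array([ 0.48104921, -0.33592908,  0.04273172]), 'orientation': array([-108.09946954,   89.99345044,  138.69541976]), 'wrist_force': array([-4.75985289,  2.29929179, -0.35382236]), 'moment': array([0.13705699, 0.55767566, 0.00644375]), 'grip_width': 0.02592266403855324}
```

View pics/f_wrist.png

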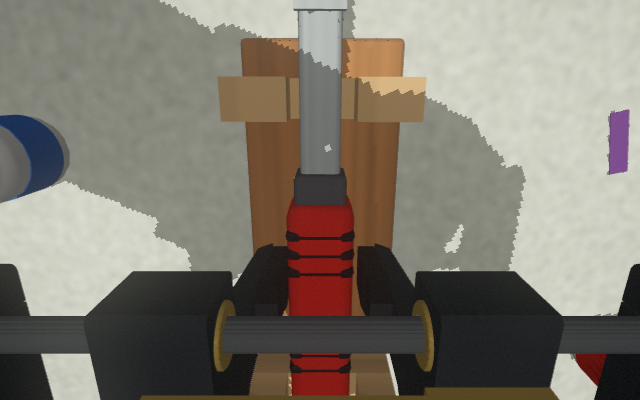

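The fingers are on either side of the red grip between the bands, still closing.

step_arm:
  commands:
    - {"linear":[0,0,0],"dr":[0,0,0],"hand":1.5}
    - {"linear":[0,0,0],"dr":[0,0,0],"hand":1.5}
    - {"linear":[0,0,0],"dr":[0,0,0],"hand":1.5}
    - {"linear":[0,0,0],"dr":[0,0,0],"hand":1.5}
    - {"linear":[0,0,0],"dr":[0,0,0],"hand":1.5}

```text
clock: 9.17
eef_pos: [0.4809, -0.3359, 0.0427]
orientation: [-88.9, 90.0, 157.9]
wrist_force: [-1.3, 0.2, 1.1]
grip_width: 0.023
```

step_arm:
  commands:
    - {"linear":[-1,0,0],"dr":[0,0,0],"hand":1.5}
    - {"linear":[-2,0,0],"dr":[0,0,0],"hand":1.5}
    - {"linear":[-2,0,0],"dr":[0,0,0],"hand":1.5}
    - {"linear":[-2,0,0],"dr":[0,0,0],"hand":1.5}
    - {"linear":[-2.5,0,0],"dr":[0,0,0],"hand":1.5}
    - {"linear":[-2.5,0,0],"dr":[0,0,0],"hand":1.5}
    - {"linear":[-2.5,0,0],"dr":[0,0,0],"hand":1.5}
    - {"linear":[-2.5,0,0],"dr":[0,0,0],"hand":1.5}
    - {"linear":[-2.5,0,0],"dr":[0,0,0],"hand":1.5}
    - {"linear":[0,0,0],"dr":[0,0,0],"hand":1.5}

```text
clock: 10.0
eef_pos: [0.4822, -0.3368, 0.2429]
orientation: [68.5, 89.5, -44.7]
wrist_force: [0.1, 0.7, -4.2]
grip_width: 0.024
```

```bash
python3 - <<'E'
from h import *
p=env.camera("wrist")
save(p,"g_wrist")
o,R=tool();print(o["clock"],o["eef_pos"],R.round(3).tolist(),o["q"].round(1),o["wrist_force"].round(1),o["grip_width"])
spots(p,["wrench","handle","wrench_grip"],dict(wrench=.053+.195,handle=.053+.195,wrench_grip=.062+.195))
E
```

```text
10.05 [ 0.48163198 -0.3363149   0.23964996] [[0.003, 0.919, -0.394], [-0.003, -0.394, -0.919], [-1.0, 0.004, 0.002]] [-46.3  25.7  74.5   0.   79.5 -23.1] [-0.2  0.5 -4.2] 0.02387534265492335
wrench_grip 0.64 [323.9 288.3] [ 0.481  -0.3412  0.257 ]
```

View pics/g_wrist.png

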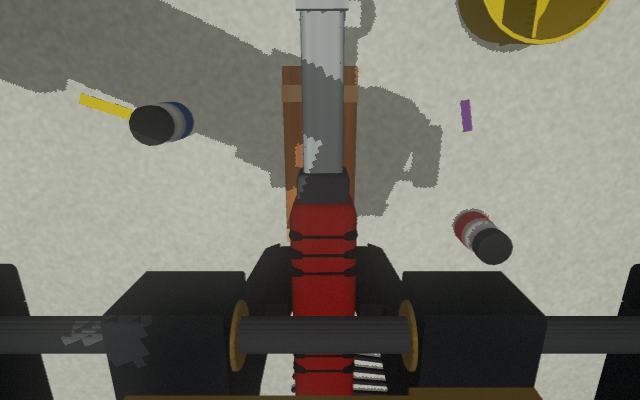

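The wrench is held: opening 24 mm, and about 4 N of weight on the wrist. Next I'll move it over beside the screw and turn it to line up with the head's flats.

step_arm:
  commands:
    - {"linear":[-0.4,1.02,-2.46],"dr":[0,0,0],"hand":1.5}
    - {"linear":[-0.4,1.02,-2.46],"dr":[0,0,0],"hand":1.5}
    - {"linear":[-0.4,1.02,-2.46],"dr":[0,0,0],"hand":1.5}
    - {"linear":[-0.4,1.02,-2.46],"dr":[0,0,0],"hand":1.5}
    - {"linear":[-0.4,1.02,-2.46],"dr":[0,0,0],"hand":1.5}
    - {"linear":[-0.4,1.02,-2.46],"dr":[0,0,0],"hand":1.5}
    - {"linear":[-0.4,1.02,-2.46],"dr":[0,0,0],"hand":1.5}
    - {"linear":[-0.4,1.02,-2.46],"dr":[0,0,0],"hand":1.5}
    - {"linear":[0,1.02,-2.46],"dr":[0,0,0],"hand":1.5}
    - {"linear":[0,1.02,-2.46],"dr":[0,0,0],"hand":1.5}

```text
clock: 11.03
eef_pos: [0.6723, -0.1488, 0.2676]
orientation: [-89.9, 89.8, 156.9]
wrist_force: [0.9, 0.3, -3.6]
grip_width: 0.0235
```

step_arm:
  commands:
    - {"linear":[0,0,0],"dr":[-0.1157,0,0],"hand":1.5}
    - {"linear":[0,0,0],"dr":[-0.1157,0,0],"hand":1.5}
    - {"linear":[0,0,0],"dr":[-0.1157,0,0],"hand":1.5}
    - {"linear":[0,0,0],"dr":[-0.1157,0,0],"hand":1.5}
    - {"linear":[0,0,0],"dr":[-0.1157,0,0],"hand":1.5}
    - {"linear":[0,0,0],"dr":[-0.1157,0,0],"hand":1.5}
    - {"linear":[0,0,0],"dr":[-0.1157,0,0],"hand":1.5}
    - {"linear":[0,0,0],"dr":[-0.1157,0,0],"hand":1.5}
    - {"linear":[0,0,0],"dr":[-0.1157,0,0],"hand":1.5}
    - {"linear":[0,0,0],"dr":[-0.1157,0,0],"hand":1.5}

```text
clock: 11.87
eef_pos: [0.6715, -0.1499, 0.2672]
orientation: [-158.1, 89.8, 155.3]
wrist_force: [0.3, 0.4, -3.3]
grip_width: 0.0238
```

step_arm:
  commands:
    - {"linear":[0,0,0],"dr":[0,0,0],"hand":1.5}
    - {"linear":[0,0,0],"dr":[0,0,0],"hand":1.5}

```text
clock: 12.03
eef_pos: [0.6716, -0.15, 0.268]
orientation: [-157.5, 89.9, 155.4]
wrist_force: [-0.0, 0.4, -3.6]
grip_width: 0.0238
```

```bash
cat >> h.py <<'E'
def rep():
    o,R=tool();a=np.degrees(np.arctan2(R[1,2],R[0,2]))
    print(round(o["clock"],2),"tcp",o["eef_pos"].round(4),"phi",a.round(2),"xaxis",R[:,0].round(3),"ring",(o["eef_pos"]-.145*R[:,2]*1+np.array([0,0,.010])).round(4),"F",o["wrist_force"].round(1),"M",o["moment"].round(2),"w",round(o["grip_width"],4));return o,R
E
python3 - <<'E'
from h import *
o,R=rep()
z=o["eef_pos"][2]+.010
Zc=dict(Z,wrench=z,handle=z,wrench_grip=z+.009)
for c,b in(("scene",(260,140,420,260)),("top",(270,140,400,240))):
    p=env.camera(c);save(p,"h_"+c,b,5);spots(p,["screw_head","dial","wrench","handle","wrench_grip"],Zc)
    print("proj head",proj(p,[.574,-.0445,.227]),"ring",proj(p,o["eef_pos"]-.145*R[:,2]+[0,0,.01]))
rep()
E
```

```text
12.03 tcp [ 0.6716 -0.15    0.268 ] phi -47.12 xaxis [-0.002  0.001 -1.   ] ring [ 0.5729 -0.0437  0.2783] F [-0.   0.4 -3.6] M [-0.05 -0.17 -0.02] w 0.0238
screw_head 0.6 [320.3 190.9] [ 0.5726 -0.0392  0.227 ]
screw_head 0.53 [260.9 194.7] [ 0.6044 -0.1771  0.227 ]
dial 0.67 [321.3 199.5] [ 0.57   -0.0375  0.198 ]
wrench 0.72 [317.2 170.4] [ 0.5605 -0.0477  0.278 ]
handle 0.83 [303.1 180.3] [ 0.6025 -0.0737  0.278 ]
wrench_grip 0.95 [261.2 195.3] [ 0.6768 -0.1497  0.287 ]
proj head [318.06096634 191.09962673] ring [318.11473342 173.50669713]
dial 0.57 [324.3 190.8] [ 0.5546 -0.0457  0.198 ]
wrench 0.41 [323.6 183.7] [ 0.5675 -0.0421  0.278 ]
wrench_grip 0.51 [360.6 150.4] [ 0.6742 -0.1617  0.287 ]
proj head [324.04397196 183.93572435] ring [324.06865462 181.98632583]
12.63 tcp [ 0.6718 -0.15    0.2697] phi -46.93 xaxis [ 0.  0. -1.] ring [ 0.5727 -0.0441  0.2797] F [-0.4  0.7 -4.6] M [-0.1  -0.22 -0.05] w 0.0236
```

View pics/h_scene.png

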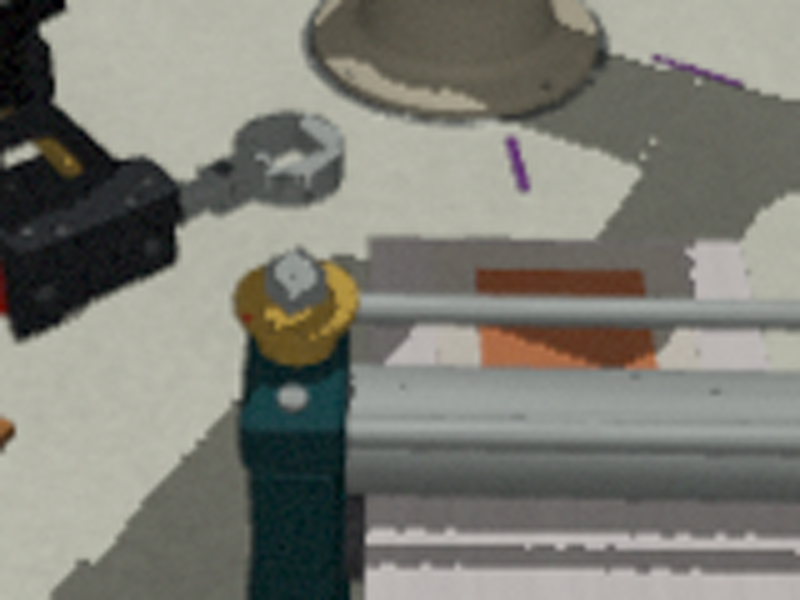

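View pics/h_top.png

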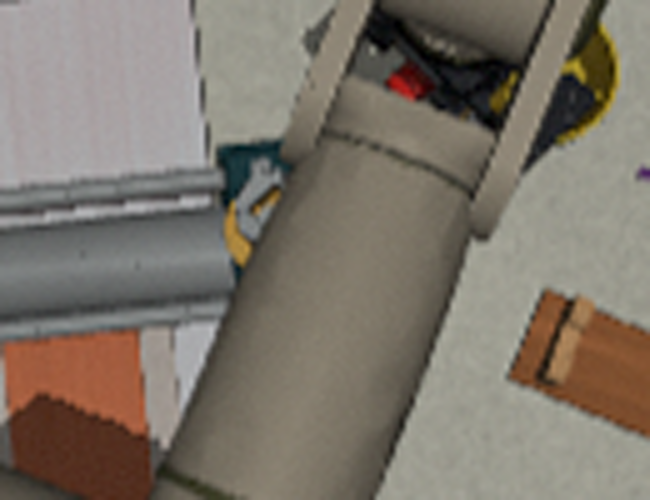

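In the scene view the ring hovers about over the head: ring centre near pixel (318, 171), head near (319, 194). The top view is mostly blocked by the arm. I'll overlay predicted outlines on both pictures to check the lateral alignment.

```bash
cat >> h.py <<'E'
def outline(p,im,c,r,z0,z1,box,s,col):
    t=np.linspace(0,2*np.pi,60)
    pts=np.array([proj(p,[c[0]+r*np.cos(a),c[1]+r*np.sin(a),z]) for z in(z0,z1) for a in t])
    h=cv2.convexHull(pts.astype('float32'))[:,0]
    q=((h+.5-np.array(box[:2]))*s-.5).round().astype(int)
    cv2.polylines(im,[q],True,col,1)
E
python3 - <<'E'
from h import *
p=env.camera("scene");o,R=rep()
box=(285,150,355,220);s=8
im=cv2.resize(p["color"][box[1]:box[3],box[0]:box[2],::-1],None,fx=s,fy=s,interpolation=cv2.INTER_CUBIC)
outline(p,im,(.574,-.0445),.031,.198,.205,box,s,(255,0,0))
r=o["eef_pos"]-.145*R[:,2]+[0,0,.01]
outline(p,im,r,.0255,r[2],r[2]+.018,box,s,(0,255,0))
cv2.imwrite("pics/i.png",im)
E
```

```text
12.68 tcp [ 0.6718 -0.15    0.2697] phi -46.92 xaxis [ 0.  0. -1.] ring [ 0.5727 -0.0441  0.2797] F [-0.1 -0.5 -4.4] M [-0.07 -0.19 -0.01] w 0.0237
```

View pics/i.png

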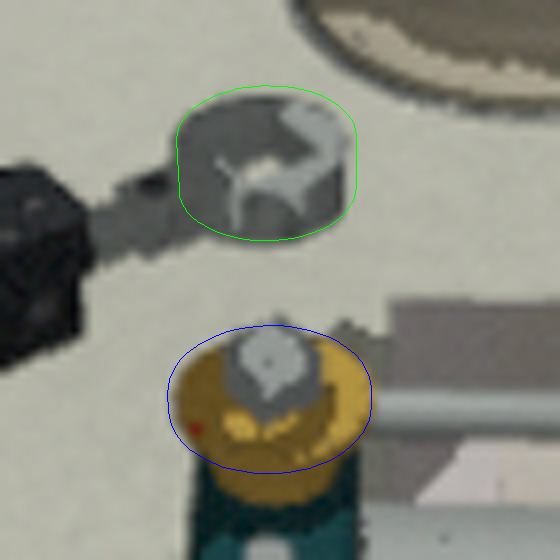

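step_arm:
  commands:
    - {"linear":[1.5,0.15,0],"dr":[0,0,0],"hand":1.5}
    - {"linear":[1.5,0,0],"dr":[0,0,0],"hand":1.5}
    - {"linear":[1,0,0],"dr":[0,0,0],"hand":1.5}
    - {"linear":[0.6,0,0],"dr":[0,0,0],"hand":1.5}
    - {"linear":[0,0,0],"dr":[0,0,0],"hand":1.5}
    - {"linear":[0,0,0],"dr":[0,0,0],"hand":1.5}

```text
clock: 13.18
eef_pos: [0.673, -0.1491, 0.2242]
orientation: [20.6, 90.0, -26.3]
wrist_force: [-0.3, 1.2, -3.8]
grip_width: 0.0238
```

```bash
cat > look.py <<'E'
from h import *
import sys
p=env.camera("scene");o,R=rep()
box=(285,150,355,220);s=8
im=cv2.resize(p["color"][box[1]:box[3],box[0]:box[2],::-1],None,fx=s,fy=s,interpolation=cv2.INTER_CUBIC)
outline(p,im,(.574,-.0445),.031,.198,.205,box,s,(255,0,0))
r=o["eef_pos"]-.145*R[:,2]+[0,0,.01]
outline(p,im,r,.0255,r[2],r[2]+.018,box,s,(0,255,0))
cv2.imwrite("pics/%s.png"%sys.argv[1],im)
E
python3 look.py j
```

```text
13.23 tcp [ 0.6731 -0.1491  0.2246] phi -46.92 xaxis [ 0.001 -0.    -1.   ] ring [ 0.5741 -0.0432  0.2345] F [ 0.2 -0.2 -3.5] M [-0.08 -0.19 -0.01] w 0.0237
```

View pics/j.png

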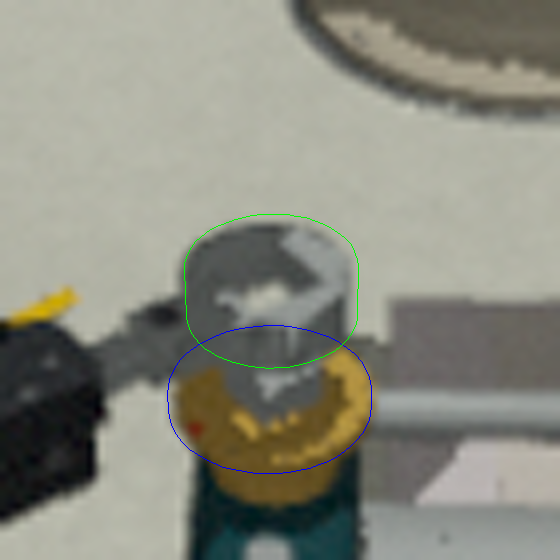

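By the outlines, the ring sits about 1 px (roughly 2 mm) left of the head. I'll correct that and lower in small steps while watching the force.

step_arm:
  commands:
    - {"linear":[0,0.1,-0.2],"dr":[0,0,0],"hand":1.5}
    - {"linear":[0.3,0,0],"dr":[0,0,0],"hand":1.5}
    - {"linear":[0.2,0,0],"dr":[0,0,0],"hand":1.5}
    - {"linear":[0.2,0,0],"dr":[0,0,0],"hand":1.5}
    - {"linear":[0.1,0,0],"dr":[0,0,0],"hand":1.5}

```text
clock: 13.65
eef_pos: [0.6721, -0.1468, 0.2153]
orientation: [-154.9, 90.0, 158.2]
wrist_force: [-0.4, -0.7, -3.2]
grip_width: 0.0234
```

step_arm:
  commands:
    - {"linear":[0.1,0,0],"dr":[0,0,0],"hand":1.5}
    - {"linear":[0.1,0,0],"dr":[0,0,0],"hand":1.5}

```text
clock: 13.82
eef_pos: [0.6722, -0.1469, 0.2136]
orientation: [174.9, 90.0, 128.0]
wrist_force: [-0.4, 0.5, -4.1]
grip_width: 0.0238
```

```bash
python3 look.py k
```

```text
13.87 tcp [ 0.6722 -0.1469  0.2134] phi -46.92 xaxis [-0.  0. -1.] ring [ 0.5731 -0.041   0.2235] F [-0.9  0.2 -5.2] M [-0.04 -0.19  0.01] w 0.0236
```

View pics/k.png

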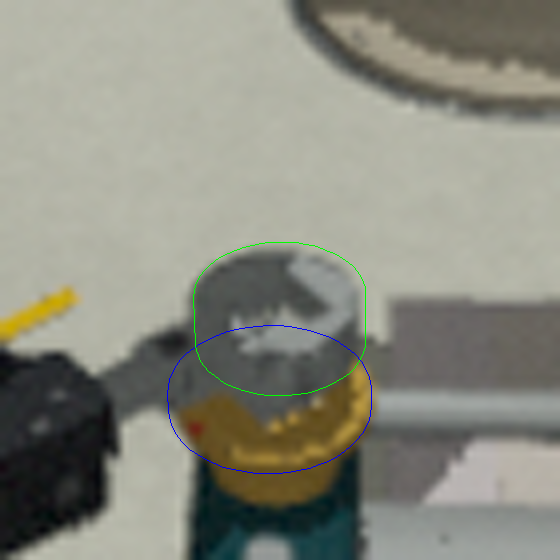

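The ring is now centred on the head (both at crop column about 275), and it is 3.5 mm below the head's top with no contact force. I'll continue down.

step_arm:
  commands:
    - {"linear":[0.1,0,0],"dr":[0,0,0],"hand":1.5}
    - {"linear":[0.1,0,0],"dr":[0,0,0],"hand":1.5}
    - {"linear":[0.1,0,0],"dr":[0,0,0],"hand":1.5}

```text
clock: 14.12
eef_pos: [0.6722, -0.1469, 0.2106]
orientation: [35.9, 90.0, -11.0]
wrist_force: [0.1, -0.2, -3.8]
grip_width: 0.0237
```

step_arm:
  commands:
    - {"linear":[0.1,0,0],"dr":[0,0,0],"hand":1.5}
    - {"linear":[0.1,0,0],"dr":[0,0,0],"hand":1.5}
    - {"linear":[0.1,0,0],"dr":[0,0,0],"hand":1.5}

```text
clock: 14.37
eef_pos: [0.6722, -0.1469, 0.2076]
orientation: [-15.7, 90.0, -62.7]
wrist_force: [0.5, 0.2, -3.1]
grip_width: 0.0238
```

step_arm:
  commands:
    - {"linear":[0.1,0,0],"dr":[0,0,0],"hand":1.5}
    - {"linear":[0.1,0,0],"dr":[0,0,0],"hand":1.5}
    - {"linear":[0.1,0,0],"dr":[0,0,0],"hand":1.5}
    - {"linear":[0.1,0,0],"dr":[0,0,0],"hand":1.5}

```text
clock: 14.7
eef_pos: [0.6722, -0.1469, 0.2036]
orientation: [-76.1, 90.0, -123.0]
wrist_force: [0.3, 0.0, -4.0]
grip_width: 0.0238
```

step_arm:
  commands:
    - {"linear":[0.1,0,0],"dr":[0,0,0],"hand":1.5}
    - {"linear":[0.1,0,0],"dr":[0,0,0],"hand":1.5}
    - {"linear":[0.1,0,0],"dr":[0,0,0],"hand":1.5}

```text
clock: 14.95
eef_pos: [0.6722, -0.1469, 0.2006]
orientation: [-178.1, 90.0, 135.0]
wrist_force: [-0.4, -0.0, -3.7]
grip_width: 0.0238
```

```bash
python3 look.py l
```

```text
15.0 tcp [ 0.6722 -0.1469  0.2004] phi -46.92 xaxis [-0.  0. -1.] ring [ 0.5731 -0.041   0.2104] F [ 0.5 -0.1 -4.4] M [-0.08 -0.14 -0.01] w 0.0239
```

View pics/l.png

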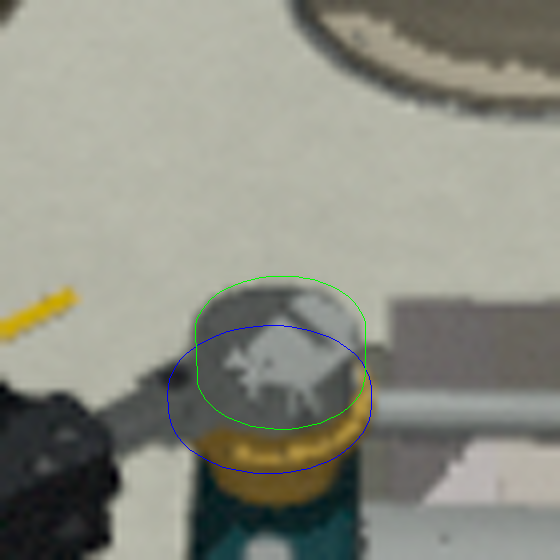

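The head fills the ring's hole and the forces remain at the wrench's own weight. I'll lower the last 5 mm to the dial.

step_arm:
  commands:
    - {"linear":[0.1,0,0],"dr":[0,0,0],"hand":1.5}
    - {"linear":[0.1,0,0],"dr":[0,0,0],"hand":1.5}
    - {"linear":[0.1,0,0],"dr":[0,0,0],"hand":1.5}

```text
clock: 15.25
eef_pos: [0.6722, -0.1469, 0.1977]
orientation: [34.4, 90.0, -12.5]
wrist_force: [-0.2, 0.9, -4.8]
grip_width: 0.0235
```

step_arm:
  commands:
    - {"linear":[0.1,0,0],"dr":[0,0,0],"hand":1.5}

```text
clock: 15.33
eef_pos: [0.6722, -0.1469, 0.1966]
orientation: [-115.4, 90.0, -162.3]
wrist_force: [0.0, 0.1, -4.0]
grip_width: 0.0238
```

step_arm:
  commands:
    - {"linear":[0.05,0,0],"dr":[0,0,0],"hand":1.5}

```text
clock: 15.42
eef_pos: [0.6722, -0.1468, 0.196]
orientation: [-145.2, 90.0, 167.9]
wrist_force: [0.1, 0.2, -3.1]
grip_width: 0.0234
```

step_arm:
  commands:
    - {"linear":[0,0,0],"dr":[0,0,0],"hand":1.5}
    - {"linear":[0,0,0],"dr":[0,0,0],"hand":1.5}

```text
clock: 15.58
eef_pos: [0.6722, -0.1468, 0.1962]
orientation: [106.6, 90.0, 59.7]
wrist_force: [0.4, 0.3, -3.9]
grip_width: 0.0234
```

```bash
python3 look.py m; python3 -c "
from h import *
p=env.camera('wrist');save(p,'m_w');rep();spots(p,['screw_mark'])"
```

```text
15.63 tcp [ 0.6722 -0.1469  0.1963] phi -46.91 xaxis [ 0.  0. -1.] ring [ 0.5732 -0.041   0.2063] F [-0.5  0.1 -3.9] M [-0.06 -0.19 -0.02] w 0.0236
15.68 tcp [ 0.6722 -0.1469  0.1963] phi -46.91 xaxis [ 0. -0. -1.] ring [ 0.5732 -0.041   0.2063] F [ 0.5  0.1 -4.6] M [-0.07 -0.22  0.02] w 0.0242
```

View pics/m.png

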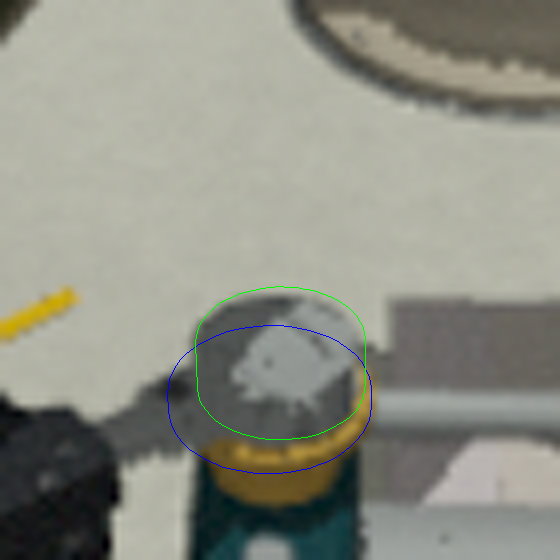

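View pics/m_w.png

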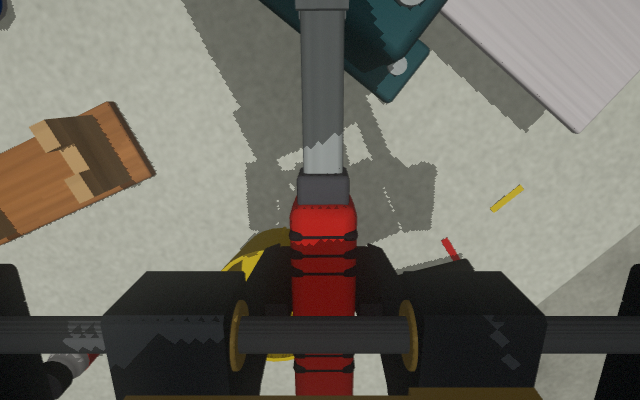

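step_arm:
  commands:
    - {"linear":[0.05,0,0],"dr":[0,0,0],"hand":1.5}
    - {"linear":[0,0,0],"dr":[0,0,0],"hand":1.5}

```text
clock: 15.9
eef_pos: [0.6722, -0.1469, 0.1957]
orientation: [-129.3, 90.0, -176.2]
wrist_force: [-0.1, -0.6, -4.0]
grip_width: 0.0233
```

step_arm:
  commands:
    - {"linear":[0.05,0,0],"dr":[0,0,0],"hand":1.5}
    - {"linear":[0,0,0],"dr":[0,0,0],"hand":1.5}

```text
clock: 16.07
eef_pos: [0.6722, -0.1468, 0.1952]
orientation: [-174.3, 90.0, 138.8]
wrist_force: [-0.4, 0.8, -3.7]
grip_width: 0.0237
```

```bash
python3 -c "
from h import *
for i in range(3): rep();env.camera('wrist')"
```

```text
16.07 tcp [ 0.6722 -0.1468  0.1952] phi -46.91 xaxis [-0.  0. -1.] ring [ 0.5731 -0.0409  0.2052] F [-0.4  0.8 -3.7] M [-0.05 -0.13 -0.02] w 0.0237
16.12 tcp [ 0.6722 -0.1468  0.1952] phi -46.91 xaxis [-0.  0. -1.] ring [ 0.5732 -0.041   0.2052] F [ 0.1 -0.9 -3.1] M [ 0.   -0.22 -0.  ] w 0.0238
16.17 tcp [ 0.6722 -0.1469  0.1953] phi -46.91 xaxis [-0.  0. -1.] ring [ 0.5732 -0.041   0.2053] F [-0.7  0.5 -2.7] M [-0.08 -0.22 -0.04] w 0.0235
```

step_arm:
  commands:
    - {"linear":[0.05,0,0],"dr":[0,0,0],"hand":1.5}
    - {"linear":[0,0,0],"dr":[0,0,0],"hand":1.5}

```text
clock: 16.38
eef_pos: [0.6722, -0.1468, 0.1947]
orientation: [-152.6, 90.0, 160.5]
wrist_force: [0.1, 0.4, -2.7]
grip_width: 0.0235
```

step_arm:
  commands:
    - {"linear":[0.05,0,0],"dr":[0,0,0],"hand":1.5}
    - {"linear":[0,0,0],"dr":[0,0,0],"hand":1.5}

```text
clock: 16.55
eef_pos: [0.6722, -0.1469, 0.1942]
orientation: [34.4, 90.0, -12.5]
wrist_force: [0.3, 0.2, -2.8]
grip_width: 0.0239
```

```bash
python3 look.py n; python3 -c "
from h import *
for i in range(2): rep();env.camera('wrist')"
```

```text
16.6 tcp [ 0.6722 -0.1469  0.1943] phi -46.92 xaxis [ 0.  0. -1.] ring [ 0.5732 -0.041   0.2043] F [-0.1 -0.3 -2.6] M [ 0.03 -0.09  0.04] w 0.0235
16.6 tcp [ 0.6722 -0.1469  0.1943] phi -46.92 xaxis [ 0.  0. -1.] ring [ 0.5732 -0.041   0.2043] F [-0.1 -0.3 -2.6] M [ 0.03 -0.09  0.04] w 0.0235
16.65 tcp [ 0.6723 -0.1469  0.1943] phi -46.91 xaxis [ 0. -0. -1.] ring [ 0.5732 -0.041   0.2043] F [-0.1  0.1 -2.8] M [ 0.03 -0.12  0.06] w 0.024
```

The weight on the wrist has dropped from 4 N to 2.7 N, so the ring rests lightly on the dial. Now I'll turn clockwise along the arc about the screw, in short calls.

step_arm:
  commands:
    - {"linear":[0,-0.58,-0.012],"dr":[0.04,0,0],"hand":1.5}
    - {"linear":[0,-0.58,-0.012],"dr":[0.04,0,0],"hand":1.5}
    - {"linear":[0,-0.58,-0.012],"dr":[0.04,0,0],"hand":1.5}
    - {"linear":[0,0,0],"dr":[0,0,0],"hand":1.5}

```text
clock: 17.03
eef_pos: [0.6586, -0.1586, 0.1945]
orientation: [25.1, 90.0, -28.8]
wrist_force: [2.0, -1.6, -2.9]
grip_width: 0.0236
```

```bash
cat > f.py <<'E'
from h import *
fs=[]
for i in range(3):
    o,R=tool();fs.append((o["wrist_force"],o["moment"]));env.camera("scene") if i<2 else 0
F=np.mean([f[0] for f in fs],0);M=np.mean([f[1] for f in fs],0)
rep();print("Ftan(+ resisting)",(F@R[:,1]).round(2),"Frad",(F@R[:,2]).round(2),"Fz",F[2].round(2),"Mz",M[2].round(3))
E
python3 f.py
```

```text
17.13 tcp [ 0.6591 -0.1582  0.1945] phi -53.74 xaxis [ 0.001 -0.001 -1.   ] ring [ 0.5733 -0.0413  0.2043] F [ 2.4 -2.  -3.3] M [-0.35 -0.41  0.09] w 0.0238
Ftan(+ resisting) 0.56 Frad 2.46 Fz -3.09 Mz 0.04
```

step_arm:
  commands:
    - {"linear":[0,-0.58,0.02],"dr":[0.04,0,0],"hand":1.5}
    - {"linear":[0,-0.58,0.02],"dr":[0.04,0,0],"hand":1.5}
    - {"linear":[0,0,0],"dr":[0,0,0],"hand":1.5}

```text
clock: 17.38
eef_pos: [0.6494, -0.165, 0.1942]
orientation: [178.8, 90.0, 120.4]
wrist_force: [1.0, -0.1, -2.8]
grip_width: 0.0237
```

```bash
python3 f.py
```

```text
17.48 tcp [ 0.6498 -0.1647  0.1943] phi -58.26 xaxis [ 0.  0. -1.] ring [ 0.5735 -0.0414  0.2043] F [ 0.8  0.1 -3.3] M [-0.09 -0.19  0.03] w 0.0238
Ftan(+ resisting) 0.84 Frad 0.41 Fz -2.94 Mz 0.054
```

step_arm:
  commands:
    - {"linear":[0,-0.58,0],"dr":[0.04,0,0],"hand":1.5}
    - {"linear":[0,-0.58,0],"dr":[0.04,0,0],"hand":1.5}
    - {"linear":[0,0,0],"dr":[0,0,0],"hand":1.5}

```text
clock: 17.73
eef_pos: [0.6394, -0.1707, 0.1942]
orientation: [-172.2, 90.0, 124.8]
wrist_force: [1.6, 0.7, -3.5]
grip_width: 0.0232
```

```bash
python3 f.py; python3 look.py o
```

```text
17.83 tcp [ 0.6398 -0.1704  0.1942] phi -62.83 xaxis [-0.  0. -1.] ring [ 0.5736 -0.0414  0.2043] F [ 0.2  0.6 -2.5] M [ 0.12 -0.15  0.08] w 0.0237
Ftan(+ resisting) 1.08 Frad -0.15 Fz -2.85 Mz 0.053
17.88 tcp [ 0.6399 -0.1704  0.1942] phi -62.83 xaxis [-0.  0. -1.] ring [ 0.5737 -0.0414  0.2042] F [ 0.2  0.8 -2.7] M [ 0.15 -0.16  0.06] w 0.0236
```

View pics/o.png

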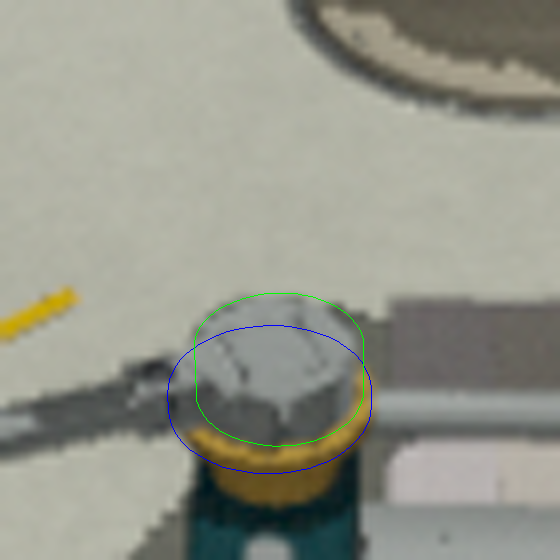

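The ring is turning the head, with its hole and the head still aligned, and the load is about 1 N. I'll keep going.

step_arm:
  commands:
    - {"linear":[0,-0.58,0],"dr":[0.04,0,0],"hand":1.5}
    - {"linear":[0,-0.58,0],"dr":[0.04,0,0],"hand":1.5}
    - {"linear":[0,0,0],"dr":[0,0,0],"hand":1.5}

```text
clock: 18.13
eef_pos: [0.6289, -0.1756, 0.1942]
orientation: [-168.3, 90.0, 124.2]
wrist_force: [0.4, 1.8, -3.0]
grip_width: 0.0235
```

```bash
python3 f.py
```

```text
18.23 tcp [ 0.6294 -0.1754  0.1942] phi -67.41 xaxis [-0.  0. -1.] ring [ 0.5737 -0.0416  0.2043] F [ 0.2  2.7 -2.7] M [ 0.37 -0.03 -0.01] w 0.0237
Ftan(+ resisting) 1.06 Frad -2.14 Fz -2.96 Mz 0.016
```

step_arm:
  commands:
    - {"linear":[0,-0.58,-0.03],"dr":[0.04,0,0],"hand":1.5}
    - {"linear":[0,-0.58,-0.03],"dr":[0.04,0,0],"hand":1.5}
    - {"linear":[0,0,0],"dr":[0,0,0],"hand":1.5}

```text
clock: 18.48
eef_pos: [0.6181, -0.1796, 0.1943]
orientation: [45.2, 90.0, -27.0]
wrist_force: [1.2, 0.5, -3.5]
grip_width: 0.0237
```

```bash
python3 f.py
```

```text
18.58 tcp [ 0.6185 -0.1795  0.1943] phi -72.01 xaxis [ 0. -0. -1.] ring [ 0.5737 -0.0416  0.2043] F [ 1.   0.5 -3.5] M [ 0.14 -0.19 -0.01] w 0.0237
Ftan(+ resisting) 0.92 Frad -0.13 Fz -3.44 Mz -0.01
```

step_arm:
  commands:
    - {"linear":[0,-0.58,-0.015],"dr":[0.04,0,0],"hand":1.5}
    - {"linear":[0,-0.58,-0.015],"dr":[0.04,0,0],"hand":1.5}
    - {"linear":[0,0,0],"dr":[0,0,0],"hand":1.5}

```text
clock: 18.83
eef_pos: [0.6069, -0.1827, 0.1943]
orientation: [41.6, 90.0, -35.1]
wrist_force: [0.6, -0.3, -3.5]
grip_width: 0.0235
```

```bash
python3 f.py
```

```text
18.93 tcp [ 0.6073 -0.1826  0.1943] phi -76.59 xaxis [ 0. -0. -1.] ring [ 0.5737 -0.0416  0.2043] F [ 0.9 -0.9 -3.2] M [ 0.02 -0.28 -0.08] w 0.0235
Ftan(+ resisting) 0.78 Frad 0.48 Fz -3.27 Mz -0.06
```

step_arm:
  commands:
    - {"linear":[0,-0.58,0],"dr":[0.04,0,0],"hand":1.5}
    - {"linear":[0,-0.58,-0.01],"dr":[0.04,0,0],"hand":1.5}
    - {"linear":[0,0,0],"dr":[0,0,0],"hand":1.5}

```text
clock: 19.18
eef_pos: [0.5955, -0.185, 0.1943]
orientation: [59.5, 90.0, -21.8]
wrist_force: [1.6, -0.1, -3.1]
grip_width: 0.0234
```

```bash
python3 f.py; python3 look.py q
```

```text
19.28 tcp [ 0.5959 -0.1849  0.1943] phi -81.17 xaxis [ 0. -0. -1.] ring [ 0.5737 -0.0416  0.2043] F [ 1.3  0.  -2.6] M [ 0.03 -0.28  0.  ] w 0.0239
Ftan(+ resisting) 1.16 Frad 0.2 Fz -2.88 Mz -0.022
19.33 tcp [ 0.596  -0.1849  0.1942] phi -81.18 xaxis [ 0. -0. -1.] ring [ 0.5737 -0.0416  0.2042] F [ 1.2 -0.1 -3.1] M [-0.02 -0.25  0.  ] w 0.0237
```

View pics/q.png

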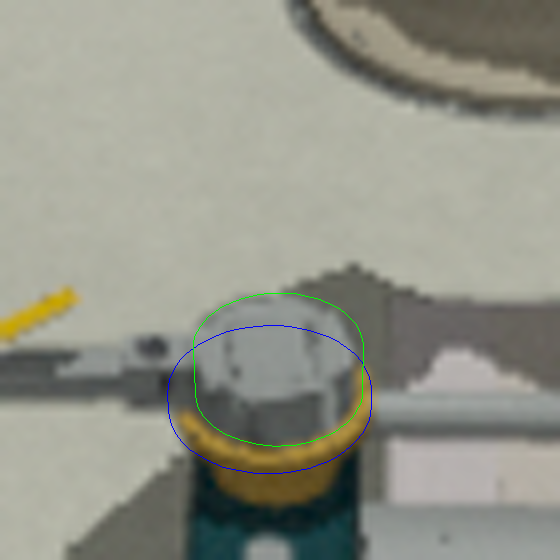

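The handle is still straight with the ring and the load is about 1 N, so the screw is still in its slack.

step_arm:
  commands:
    - {"linear":[0,-0.58,-0.01],"dr":[0.04,0,0],"hand":1.5}
    - {"linear":[0,-0.58,-0.01],"dr":[0.04,0,0],"hand":1.5}
    - {"linear":[0,0,0],"dr":[0,0,0],"hand":1.5}

```text
clock: 19.58
eef_pos: [0.584, -0.1863, 0.1943]
orientation: [54.6, 90.0, -31.3]
wrist_force: [1.6, -0.5, -2.5]
grip_width: 0.0233
```

```bash
python3 f.py
```

```text
19.68 tcp [ 0.5844 -0.1863  0.1943] phi -85.76 xaxis [ 0. -0. -1.] ring [ 0.5737 -0.0417  0.2043] F [ 1.2  0.4 -3.4] M [ 0.01 -0.25 -0.03] w 0.0234
Ftan(+ resisting) 1.34 Frad 0.45 Fz -2.91 Mz -0.063
```

step_arm:
  commands:
    - {"linear":[0,-0.58,-0.01],"dr":[0.04,0,0],"hand":1.5}
    - {"linear":[0,-0.58,-0.01],"dr":[0.04,0,0],"hand":1.5}
    - {"linear":[0,0,0],"dr":[0,0,0],"hand":1.5}

```text
clock: 19.93
eef_pos: [0.5724, -0.1867, 0.1943]
orientation: [43.1, 90.0, -47.4]
wrist_force: [1.7, 0.9, -3.1]
grip_width: 0.024
```

```bash
python3 f.py
```

```text
20.03 tcp [ 0.5728 -0.1867  0.1943] phi -90.34 xaxis [ 0. -0. -1.] ring [ 0.5737 -0.0417  0.2043] F [ 1.6 -0.7 -3. ] M [-0.07 -0.31 -0.14] w 0.0239
Ftan(+ resisting) 2.1 Frad 0.09 Fz -2.78 Mz -0.138
```

The load is starting to rise, so I'll switch to smaller steps.

step_arm:
  commands:
    - {"linear":[0,-0.58,-0.01],"dr":[0.04,0,0],"hand":1.5}
    - {"linear":[0,0,0],"dr":[0,0,0],"hand":1.5}

```text
clock: 20.2
eef_pos: [0.5667, -0.1866, 0.1942]
orientation: [29.4, 90.0, -63.3]
wrist_force: [1.1, -1.2, -2.3]
grip_width: 0.0237
```

```bash
python3 f.py
```

```text
20.3 tcp [ 0.567  -0.1866  0.1943] phi -92.64 xaxis [ 0. -0. -1.] ring [ 0.5737 -0.0417  0.2043] F [ 2.2 -0.6 -2.7] M [-0.01 -0.29 -0.14] w 0.0238
Ftan(+ resisting) 1.81 Frad 0.67 Fz -2.42 Mz -0.085
```

step_arm:
  commands:
    - {"linear":[0,-0.58,-0.01],"dr":[0.04,0,0],"hand":1.5}
    - {"linear":[0,0,0],"dr":[0,0,0],"hand":1.5}

```text
clock: 20.47
eef_pos: [0.561, -0.1862, 0.1944]
orientation: [75.4, 90.0, -19.6]
wrist_force: [3.3, -0.9, -2.5]
grip_width: 0.0239
```

```bash
python3 f.py
```

```text
20.57 tcp [ 0.5613 -0.1862  0.1944] phi -94.93 xaxis [ 0.001 -0.    -1.   ] ring [ 0.5738 -0.0417  0.2044] F [ 2.3 -1.4 -3.1] M [-0.06 -0.55 -0.15] w 0.0236
Ftan(+ resisting) 2.95 Frad 0.45 Fz -3.03 Mz -0.1
```

step_arm:
  commands:
    - {"linear":[0,-0.58,-0.01],"dr":[0.04,0,0],"hand":1.5}
    - {"linear":[0,0,0],"dr":[0,0,0],"hand":1.5}

```text
clock: 20.73
eef_pos: [0.5555, -0.1856, 0.1945]
orientation: [80.1, 89.9, -17.2]
wrist_force: [6.5, -0.3, -2.8]
grip_width: 0.0235
```

```bash
python3 f.py
```

```text
20.83 tcp [ 0.5558 -0.1856  0.1945] phi -97.21 xaxis [ 0.001 -0.    -1.   ] ring [ 0.574  -0.0418  0.2044] F [ 5.4 -0.8 -2.4] M [-0.13 -0.83 -0.03] w 0.0234
Ftan(+ resisting) 5.97 Frad -0.17 Fz -2.62 Mz -0.047
```

step_arm:
  commands:
    - {"linear":[0,-0.58,-0.01],"dr":[0.04,0,0],"hand":1.5}
    - {"linear":[0,0,0],"dr":[0,0,0],"hand":1.5}

```text
clock: 21.0
eef_pos: [0.5499, -0.1848, 0.1945]
orientation: [80.5, 89.9, -19.1]
wrist_force: [5.8, -0.9, -3.4]
grip_width: 0.0235
```

```bash
python3 f.py
```

```text
21.1 tcp [ 0.5501 -0.1848  0.1945] phi -99.5 xaxis [ 0.002 -0.001 -1.   ] ring [ 0.5741 -0.0418  0.2045] F [ 6.4 -0.9 -3.3] M [-0.12 -0.94 -0.06] w 0.0236
Ftan(+ resisting) 6.01 Frad -0.3 Fz -3.57 Mz -0.019
```

```bash
python3 look.py r; python3 f.py
```

```text
21.15 tcp [ 0.5502 -0.1848  0.1945] phi -99.49 xaxis [ 0.002 -0.001 -1.   ] ring [ 0.5741 -0.0418  0.2045] F [ 6.5 -1.9 -3.9] M [-0.14 -0.93  0.02] w 0.0234
21.25 tcp [ 0.5502 -0.1848  0.1945] phi -99.49 xaxis [ 0.002 -0.001 -1.   ] ring [ 0.5741 -0.0418  0.2044] F [ 5.3 -1.1 -2.6] M [-0.14 -0.91 -0.  ] w 0.0237
Ftan(+ resisting) 5.88 Frad -0.27 Fz -3.44 Mz -0.013
```

View pics/r.png

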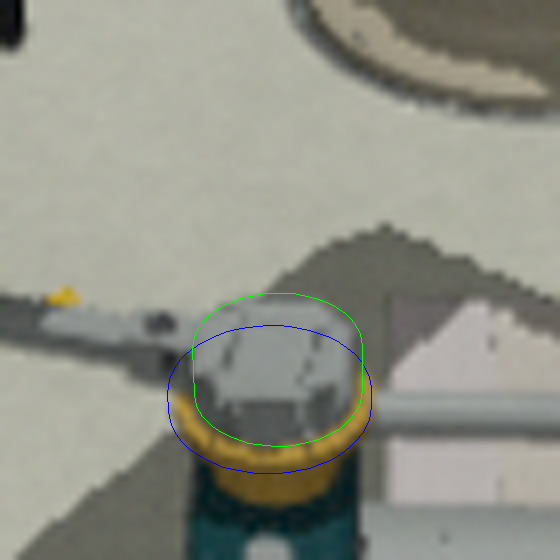

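```bash
python3 -c "
from h import *
p=env.camera('wrist');save(p,'s_w',(240,0,400,120),4.5)
im=cv2.imread('pics/m_w.png')[0:120,240:400];cv2.imwrite('pics/s_ref.png',cv2.resize(im,None,fx=4.5,fy=4.5,interpolation=cv2.INTER_CUBIC))"
```

```text
(no output)
```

View pics/s_w.png

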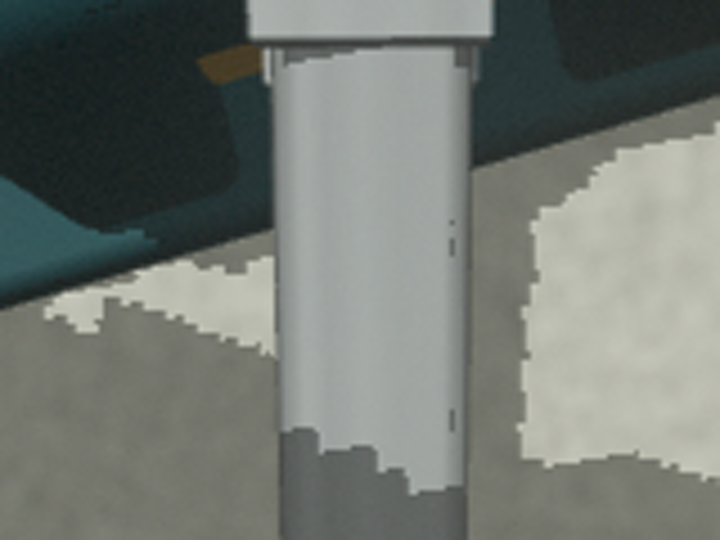

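View pics/s_ref.png

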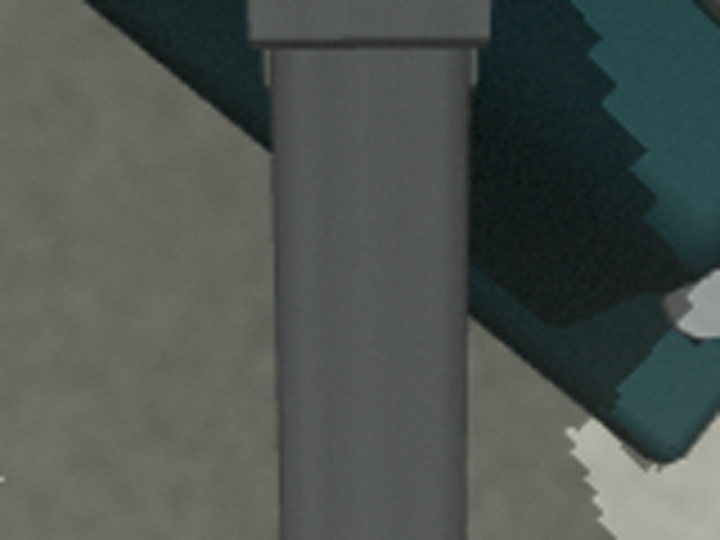

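In the wrist view, the joint's fork edge (crop rows 38–40) is still square to the tube, so there is no fold yet. I'll continue and use that as an indicator alongside the force.

step_arm:
  commands:
    - {"linear":[0,-0.44,-0.01],"dr":[0.03,0,0],"hand":1.5}
    - {"linear":[0,0,0],"dr":[0,0,0],"hand":1.5}

```text
clock: 21.47
eef_pos: [0.5458, -0.1841, 0.1946]
orientation: [80.0, 89.9, -21.3]
wrist_force: [7.4, -1.3, -2.9]
grip_width: 0.0236
```

```bash
python3 f.py
```

```text
21.57 tcp [ 0.546  -0.1841  0.1946] phi -101.21 xaxis [ 0.002 -0.001 -1.   ] ring [ 0.5742 -0.0418  0.2045] F [ 6.6 -2.  -3. ] M [-0.16 -1.08  0.02] w 0.0234
Ftan(+ resisting) 7.09 Frad 0.09 Fz -3.04 Mz 0.019
```

step_arm:
  commands:
    - {"linear":[0,-0.44,-0.01],"dr":[0.03,0,0],"hand":1.5}
    - {"linear":[0,0,0],"dr":[0,0,0],"hand":1.5}

```text
clock: 21.73
eef_pos: [0.5416, -0.1831, 0.1946]
orientation: [80.0, 89.8, -23.0]
wrist_force: [8.5, -1.6, -3.1]
grip_width: 0.0236
```

```bash
python3 f.py;  python3 -c "
from h import *
p=env.camera('wrist');save(p,'t_w',(240,0,400,120),4.5)"
```

```text
21.83 tcp [ 0.5418 -0.1832  0.1946] phi -102.93 xaxis [ 0.003 -0.001 -1.   ] ring [ 0.5743 -0.0419  0.2046] F [ 7.4 -1.5 -3.7] M [-0.19 -1.13  0.02] w 0.0237
Ftan(+ resisting) 7.77 Frad -0.03 Fz -3.34 Mz 0.045
```

View pics/t_w.png

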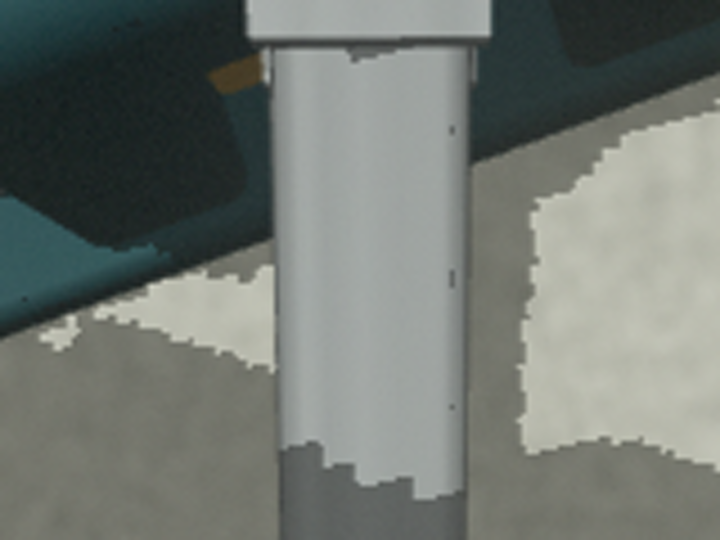

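The load is 7.8 N and the handle is still straight.

step_arm:
  commands:
    - {"linear":[0,-0.58,-0.01],"dr":[0.04,0,0],"hand":1.5}
    - {"linear":[0,0,0],"dr":[0,0,0],"hand":1.5}

```text
clock: 22.05
eef_pos: [0.536, -0.1818, 0.1947]
orientation: [81.5, 89.8, -23.8]
wrist_force: [7.9, -1.8, -3.2]
grip_width: 0.0233
```

```bash
python3 f.py
```

```text
22.15 tcp [ 0.5362 -0.1818  0.1947] phi -105.23 xaxis [ 0.003 -0.001 -1.   ] ring [ 0.5743 -0.0419  0.2046] F [ 8.6 -2.2 -3.6] M [-0.3  -1.2   0.04] w 0.0234
Ftan(+ resisting) 8.46 Frad -0.07 Fz -3.39 Mz 0.015
```

step_arm:
  commands:
    - {"linear":[0,-0.44,-0.01],"dr":[0.03,0,0],"hand":1.5}
    - {"linear":[0,0,0],"dr":[0,0,0],"hand":1.5}

```text
clock: 22.32
eef_pos: [0.532, -0.1807, 0.1948]
orientation: [80.9, 89.8, -26.1]
wrist_force: [8.5, -1.9, -2.4]
grip_width: 0.0231
```

```bash
python3 f.py;  python3 -c "
from h import *
p=env.camera('wrist');save(p,'u_w',(240,0,400,120),4.5)"
```

```text
22.42 tcp [ 0.5322 -0.1807  0.1948] phi -106.94 xaxis [ 0.003 -0.002 -1.   ] ring [ 0.5744 -0.042   0.2047] F [ 8.3 -2.8 -3.4] M [-0.37 -1.37  0.07] w 0.0232
Ftan(+ resisting) 8.77 Frad -0.32 Fz -3.12 Mz 0.057
```

View pics/u_w.png

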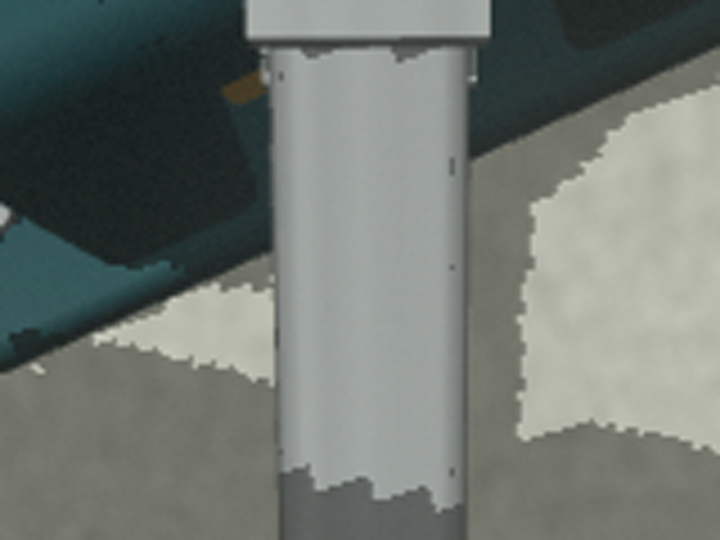

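```bash
python3 -c "
from h import *
p=env.camera('scene');save(p,'v_s',(240,160,350,220),7)
spots(p,['screw_mark','screw_head','wrench','handle','wrench_grip'],dict(Z,wrench=.205,handle=.205,wrench_grip=.214))
p=env.camera('top');save(p,'v_t',(290,150,370,220),8)
spots(p,['screw_mark','screw_head','wrench','handle','wrench_grip'],dict(Z,wrench=.205,handle=.205,wrench_grip=.214))
"
```

```text
screw_mark 0.7 [310.9 195.9] [ 0.5679 -0.0635  0.205 ]
screw_head 0.6 [320.7 193.2] [ 0.5811 -0.0371  0.227 ]
wrench 0.77 [321.  199.2] [ 0.5771 -0.0371  0.205 ]
handle 0.73 [306.8 197.8] [ 0.5762 -0.0723  0.205 ]
handle 0.48 [373.6 259.4] [0.7514 0.0946 0.205 ]
wrench_grip 0.88 [267.1 181.5] [ 0.5357 -0.1812  0.214 ]
screw_mark 0.74 [209.4 256.7] [0.3345 0.3365 0.205 ]
screw_mark 0.68 [329.  183.8] [ 0.5776 -0.0618  0.205 ]
screw_head 0.45 [323.6 187.2] [ 0.563  -0.0429  0.227 ]
screw_head 0.29 [402.  210.9] [ 0.483  -0.3029  0.227 ]
wrench 0.54 [321.3 181.2] [ 0.5866 -0.0355  0.205 ]
handle 0.43 [333.3 187.5] [ 0.5648 -0.0762  0.205 ]
wrench_grip 0.31 [321.1 187.6] [ 0.5634 -0.0347  0.214 ]
```

View pics/v_s.png

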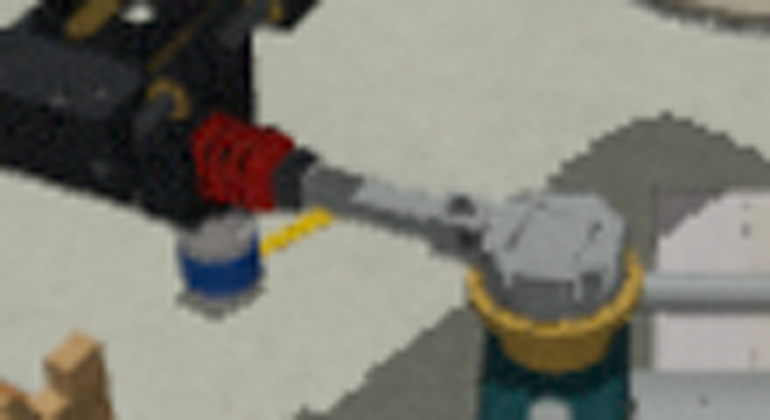

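View pics/v_t.png

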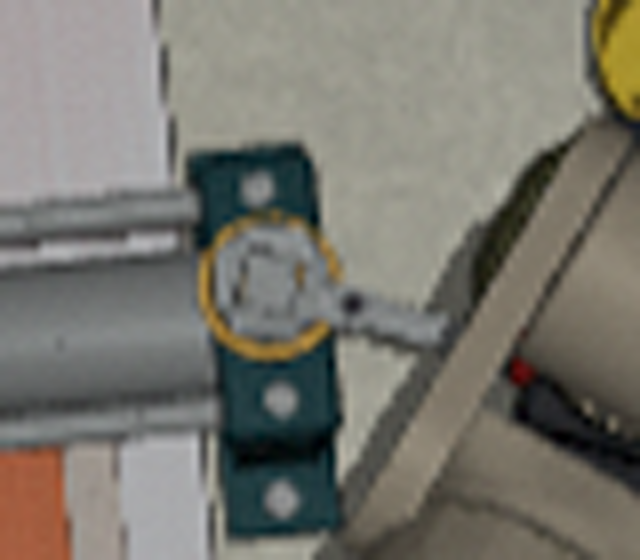

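In the top view, ring to hinge pin (82, 19) and pin to handle (88, 23) differ by only about 1.5°, so there is essentially no fold. The screw is still stiffening, so I'll continue and check the top view as I go.

step_arm:
  commands:
    - {"linear":[0,-0.44,-0.01],"dr":[0.03,0,0],"hand":1.5}
    - {"linear":[0,0,0],"dr":[0,0,0],"hand":1.5}

```text
clock: 23.23
eef_pos: [0.528, -0.1794, 0.1948]
orientation: [81.2, 89.8, -27.5]
wrist_force: [9.3, -3.3, -3.3]
grip_width: 0.0237
```

```bash
python3 f.py
```

```text
23.33 tcp [ 0.5281 -0.1794  0.1949] phi -108.66 xaxis [ 0.004 -0.002 -1.   ] ring [ 0.5745 -0.042   0.2048] F [ 9.3 -1.6 -2.6] M [-0.4  -1.44  0.07] w 0.0238
Ftan(+ resisting) 9.98 Frad -0.49 Fz -3.42 Mz 0.063
```

step_arm:
  commands:
    - {"linear":[0,-0.44,-0.01],"dr":[0.03,0,0],"hand":1.5}
    - {"linear":[0,0,0],"dr":[0,0,0],"hand":1.5}

```text
clock: 23.5
eef_pos: [0.524, -0.178, 0.1949]
orientation: [82.7, 89.7, -27.8]
wrist_force: [9.3, -4.1, -4.1]
grip_width: 0.0239
```

```bash
cat > g.py <<'E'
from h import *
import sys
n=sys.argv[1]
p=env.camera('wrist');a=cv2.resize(p['color'][0:60,250:390,::-1],None,fx=5,fy=5,interpolation=cv2.INTER_CUBIC)
p=env.camera('top');b=cv2.resize(p['color'][165:200,300:370,::-1],None,fx=10,fy=8.4,interpolation=cv2.INTER_CUBIC)
cv2.imwrite(f'pics/{n}.png',np.vstack([a,cv2.resize(b,(700,294))]))
E
python3 f.py; python3 g.py w1
```

```text
23.6 tcp [ 0.5242 -0.178   0.1949] phi -110.38 xaxis [ 0.004 -0.002 -1.   ] ring [ 0.5746 -0.0421  0.2049] F [ 9.8 -3.7 -3.9] M [-0.48 -1.47  0.08] w 0.0236
Ftan(+ resisting) 10.7 Frad -0.07 Fz -3.65 Mz 0.089
```

View pics/w1.png

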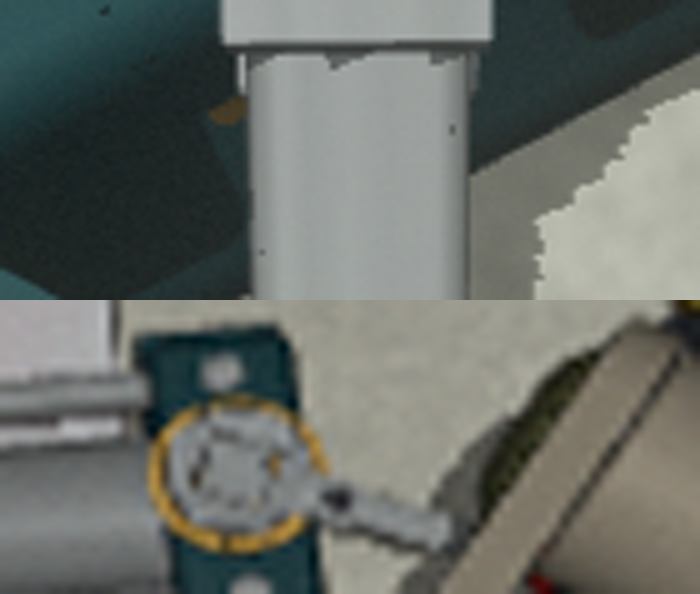

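step_arm:
  commands:
    - {"linear":[0,-0.44,-0.01],"dr":[0.03,0,0],"hand":1.5}
    - {"linear":[0,0,0],"dr":[0,0,0],"hand":1.5}

```text
clock: 23.87
eef_pos: [0.5201, -0.1765, 0.195]
orientation: [84.0, 89.7, -28.2]
wrist_force: [11.8, -3.8, -2.7]
grip_width: 0.0235
```

```bash
python3 f.py; python3 g.py w2
```

```text
23.97 tcp [ 0.5204 -0.1766  0.1951] phi -112.11 xaxis [ 0.005 -0.003 -1.   ] ring [ 0.575  -0.0423  0.205 ] F [12.1 -4.3 -3.7] M [-0.6  -1.78  0.03] w 0.0234
Ftan(+ resisting) 12.5 Frad -0.33 Fz -3.33 Mz 0.035
```

View pics/w2.png

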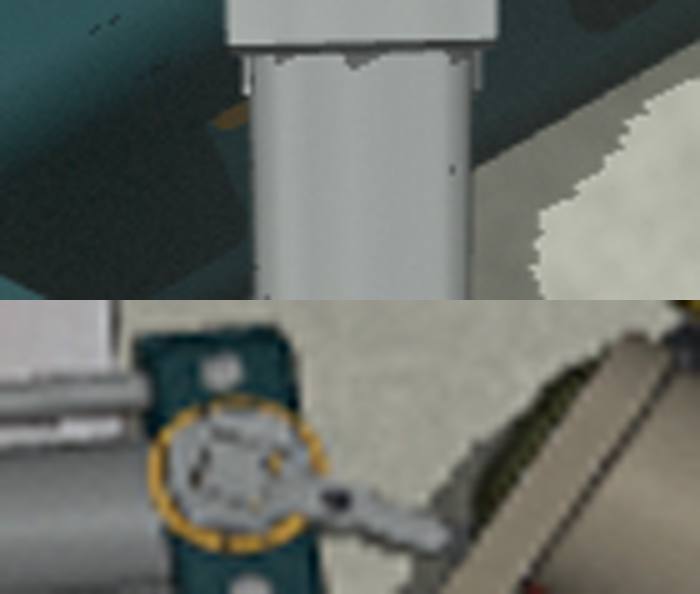

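step_arm:
  commands:
    - {"linear":[0,-0.36,-0.01],"dr":[0.025,0,0],"hand":1.5}
    - {"linear":[0,0,0],"dr":[0,0,0],"hand":1.5}

```text
clock: 24.23
eef_pos: [0.5171, -0.1752, 0.1951]
orientation: [85.6, 89.6, -28.1]
wrist_force: [13.2, -5.0, -3.9]
grip_width: 0.0237
```

```bash
python3 f.py; python3 g.py w3
```

```text
24.33 tcp [ 0.5173 -0.1753  0.1952] phi -113.55 xaxis [ 0.006 -0.003 -1.   ] ring [ 0.5752 -0.0424  0.2051] F [12.5 -4.7 -4.9] M [-0.73 -1.92  0.01] w 0.0235
Ftan(+ resisting) 13.68 Frad -1.19 Fz -4.24 Mz -0.037
```

View pics/w3.png

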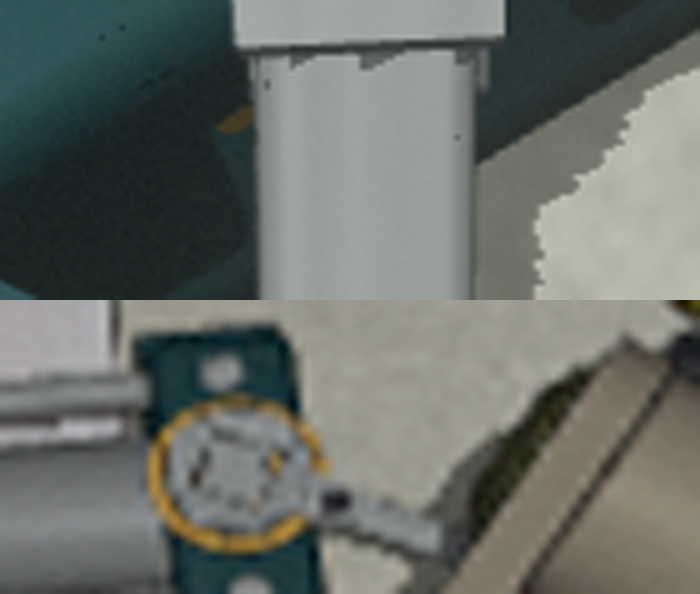

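The load is 13.7 N, and the handle has started to swing relative to the hand (fork shifted about 1.4 px right per step). It is probably just starting to break over, so I'll go on in small steps.

step_arm:
  commands:
    - {"linear":[0,-0.36,-0.01],"dr":[0.025,0,0],"hand":1.5}
    - {"linear":[0,0,0],"dr":[0,0,0],"hand":1.5}

```text
clock: 24.6
eef_pos: [0.514, -0.1738, 0.1952]
orientation: [86.7, 89.6, -28.3]
wrist_force: [14.3, -5.6, -3.7]
grip_width: 0.0237
```

```bash
python3 f.py; python3 g.py w4
```

```text
24.7 tcp [ 0.5142 -0.1739  0.1953] phi -115.0 xaxis [ 0.006 -0.003 -1.   ] ring [ 0.5755 -0.0425  0.2052] F [13.6 -5.9 -3. ] M [-0.86 -2.08 -0.16] w 0.024
Ftan(+ resisting) 15.11 Frad -0.73 Fz -3.22 Mz -0.151
```

View pics/w4.png

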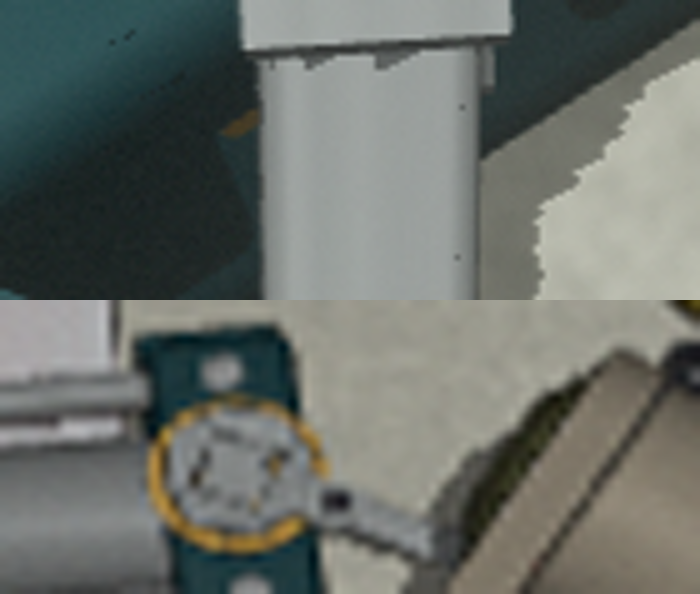

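```bash
cat > tilt.py <<'E'
from h import *
import sys
def tilt(im):
    g=cv2.cvtColor(im,cv2.COLOR_BGR2GRAY).astype(float)
    gx=cv2.GaussianBlur(g,(0,0),.8)
    out=[]
    for lo,hi in((288,315),(330,358)):
        xs=[];ys=[]
        for r in range(15,165,3):
            d=np.abs(np.gradient(gx[r]))[lo:hi];k=d.argmax()
            if d[k]<4 or k in(0,len(d)-1):continue
            a,b,c=d[k-1:k+2];xs.append(lo+k+.5*(a-c)/(a-2*b+c));ys.append(r)
        xs=np.array(xs);ys=np.array(ys)
        for _ in range(5):
            f=np.polyfit(ys,xs,1);e=np.abs(np.polyval(f,ys)-xs);m=e<max(.4,np.median(e)*2);xs,ys=xs[m],ys[m]
        out.append((f[0].round(4),np.polyval(f,15).round(2),len(xs),e[m].mean().round(2)))
    return out
if __name__=="__main__":
    for n in sys.argv[1:]: print(n,tilt(cv2.imread(f"pics/{n}.png")))
    p=env.camera("wrist");im=p["color"][:,:,::-1].copy();cv2.imwrite(f"pics/t{p['shot']}.png",im);print("now",p['shot'],tilt(im))
E
python3 tilt.py g_wrist m_w
```

```text
g_wrist [(np.float64(0.0401), np.float64(298.78), 23, np.float64(0.14)), (np.float64(0.1), np.float64(343.43), 26, np.float64(1.9))]
m_w [(np.float64(0.0213), np.float64(299.1), 36, np.float64(0.07)), (np.float64(-0.0006), np.float64(343.43), 34, np.float64(0.14))]
now 91 [(np.float64(0.0086), np.float64(301.7), 30, np.float64(0.16)), (np.float64(-0.0136), np.float64(345.86), 19, np.float64(0.06))]
```

Using the tube's tilt in the hand and the hand's known pose, I estimate the fold at about 0.10 rad (range 0.06–0.13). The force history gives about 0.065, near the low end of that. One more small step should clear 0.07 and stay well below 0.21.

step_arm:
  commands:
    - {"linear":[0,-0.3,-0.01],"dr":[0.02,0,0],"hand":1.5}
    - {"linear":[0,0,0],"dr":[0,0,0],"hand":1.5}

```text
clock: 25.02
eef_pos: [0.5115, -0.1727, 0.1953]
orientation: [87.2, 89.6, -29.1]
wrist_force: [13.7, -5.9, -3.1]
grip_width: 0.0237
```

```bash
python3 f.py; python3 tilt.py; python3 - <<'E'
from h import *
o,R=tool();G=o["eef_pos"][:2]
p=env.camera("top")
box=(300,160,380,205);s=9
im=cv2.resize(p["color"][box[1]:box[3],box[0]:box[2],::-1],None,fx=s,fy=s,interpolation=cv2.INTER_CUBIC)
c=np.array([.5737,-.0413]);d=G-c;psi=np.arctan2(d[1],d[0])
def q(X): return tuple(((proj(p,X)+.5-np.array(box[:2]))*s).round().astype(int).tolist())
outline(p,im,c,.031,.205,.205,box,s,(255,0,0))
for f,col in((0,(0,255,0)),(.1,(0,255,255)),(.2,(0,0,255))):
    a=psi+f*109/145;P=c+.036*np.array([np.cos(a),np.sin(a)]);cv2.drawMarker(im,q([*P,.223]),col,cv2.MARKER_CROSS,9,1)
cv2.drawMarker(im,q([*c,.223]),(255,0,255),cv2.MARKER_CROSS,9,1)
cv2.imwrite("pics/x1.png",im);print(q([*c,.205]),q([*c,.223]))
E
```

```text
25.12 tcp [ 0.5116 -0.1728  0.1953] phi -116.16 xaxis [ 0.007 -0.004 -1.   ] ring [ 0.5756 -0.0426  0.2053] F [14.6 -5.8 -4.3] M [-0.97 -2.17 -0.23] w 0.0236
Ftan(+ resisting) 15.07 Frad -1.01 Fz -3.85 Mz -0.227
now 94 [(np.float64(0.0059), np.float64(302.41), 27, np.float64(0.09)), (np.float64(-0.0187), np.float64(346.88), 20, np.float64(0.06))]
(211, 229) (212, 222)
```

View pics/x1.png

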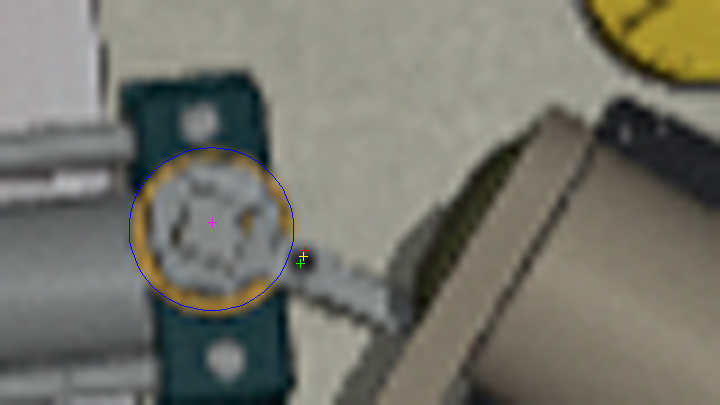

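```bash
python3 - <<'E'
from tilt import *
import glob
ref=cv2.imread("pics/m_w.png")
def pad(n,x0,w,h,crop=None):
    im=cv2.imread(n); 
    if crop: im=im[:crop]
    im=cv2.resize(im,(w,h),interpolation=cv2.INTER_AREA);o=np.zeros((400,640,3),np.uint8);o[:h,x0:x0+w]=im;return o
def hrel(im,r1=118):
    # mean axis slope and position
    t=tilt(im);return t
r=ref.copy();r[120:]=0
print("ref120",tilt(r))
for n in "stu": print(n,tilt(pad(f"pics/{n}_w.png",240,160,120)))
r=ref.copy();r[60:]=0;print("ref60",tilt(r))
for n in "1234": print("w"+n,tilt(pad(f"pics/w{n}.png",250,140,60,300)))
E
```

```text
ref120 [(np.float64(0.0223), np.float64(299.05), 22, np.float64(0.06)), (np.float64(-0.0008), np.float64(343.47), 27, np.float64(0.12))]
s [(np.float64(0.009), np.float64(300.29), 16, np.float64(0.08)), (np.float64(0.0901), np.float64(342.93), 29, np.float64(4.74))]
t [(np.float64(0.0277), np.float64(299.6), 26, np.float64(0.58)), (np.float64(0.0787), np.float64(343.32), 28, np.float64(4.95))]
u [(np.float64(0.026), np.float64(299.41), 29, np.float64(0.66)), (np.float64(0.0206), np.float64(346.16), 29, np.float64(6.51))]
ref60 [(np.float64(0.0583), np.float64(297.89), 9, np.float64(0.13)), (np.float64(-0.0136), np.float64(343.76), 13, np.float64(0.04))]
w1 [(np.float64(0.0183), np.float64(299.41), 13, np.float64(0.09)), (np.float64(0.35), np.float64(340.27), 7, np.float64(1.04))]
w2 [(np.float64(0.0231), np.float64(299.78), 13, np.float64(0.06)), (np.float64(-0.0096), np.float64(343.1), 6, np.float64(0.1))]
w3 [(np.float64(0.0198), np.float64(300.7), 13, np.float64(0.05)), (np.float64(0.325), np.float64(342.06), 5, np.float64(0.62))]
w4 [(np.float64(0.0149), np.float64(301.66), 16, np.float64(0.14)), (np.float64(-0.0814), np.float64(345.45), 8, np.float64(0.27))]
```

Calibrated against the straight frames, the fold is only about 0.07–0.085. Even my most pessimistic estimate (0.125) leaves room, so I'll take one more small step.

step_arm:
  commands:
    - {"linear":[0,-0.36,-0.01],"dr":[0.025,0,0],"hand":1.5}
    - {"linear":[0,0,0],"dr":[0,0,0],"hand":1.5}

```text
clock: 25.38
eef_pos: [0.5084, -0.1711, 0.1954]
orientation: [87.9, 89.5, -29.8]
wrist_force: [15.3, -5.7, -4.1]
grip_width: 0.0233
```

```bash
python3 f.py; python3 tilt.py; python3 - <<'E'
from h import *
p=env.camera("top");save(p,"y1",(300,160,380,205),9)
E
```

```text
25.48 tcp [ 0.5086 -0.1712  0.1954] phi -117.6 xaxis [ 0.007 -0.004 -1.   ] ring [ 0.5758 -0.0427  0.2054] F [15.7 -6.9 -4.6] M [-1.04 -2.23 -0.34] w 0.0235
Ftan(+ resisting) 16.47 Frad -1.56 Fz -4.46 Mz -0.337
now 98 [(np.float64(0.004), np.float64(303.32), 27, np.float64(0.1)), (np.float64(-0.0215), np.float64(347.72), 20, np.float64(0.07))]
```

View pics/y1.png

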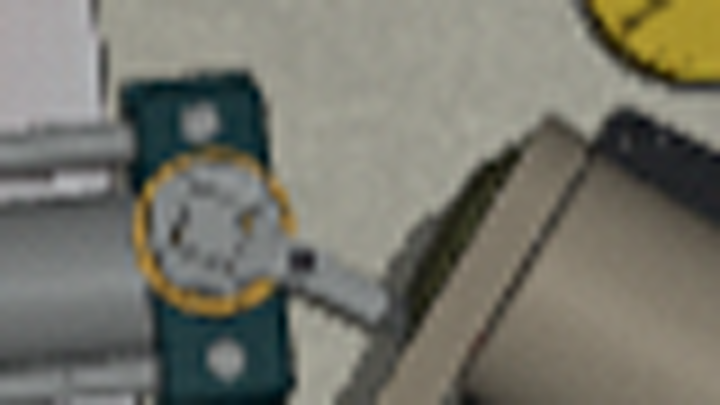

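The hinge moment is flat at about 1.45 N m over the last steps. The screw and pin haven't moved, and the handle is visibly angled at the joint: fold about 0.11–0.13. It has broken over, so I'll stop pulling and unload.

step_arm:
  commands:
    - {"linear":[0,0.5,0],"dr":[-0.035,0,0],"hand":1.5}
    - {"linear":[0,0.5,0],"dr":[-0.035,0,0],"hand":1.5}
    - {"linear":[0,0.5,0],"dr":[-0.035,0,0],"hand":1.5}
    - {"linear":[0,0,0],"dr":[0,0,0],"hand":1.5}

```text
clock: 25.92
eef_pos: [0.5214, -0.177, 0.1947]
orientation: [85.3, 89.8, -26.1]
wrist_force: [9.0, -3.2, -2.4]
grip_width: 0.0239
```

```bash
python3 f.py; python3 tilt.py
```

```text
26.02 tcp [ 0.5211 -0.1769  0.1947] phi -111.52 xaxis [ 0.003 -0.002 -1.   ] ring [ 0.5743 -0.042   0.2046] F [ 9.2 -2.7 -3. ] M [-0.51 -1.37  0.04] w 0.0238
Ftan(+ resisting) 9.35 Frad -0.45 Fz -3.05 Mz 0.033
now 102 [(np.float64(0.0142), np.float64(300.11), 29, np.float64(0.1)), (np.float64(-0.0011), np.float64(343.48), 23, np.float64(0.14))]
```

step_arm:
  commands:
    - {"linear":[0,0.44,0],"dr":[-0.03,0,0],"hand":1.5}
    - {"linear":[0,0,0],"dr":[0,0,0],"hand":1.5}

```text
clock: 26.23
eef_pos: [0.525, -0.1783, 0.1946]
orientation: [85.5, 89.9, -24.2]
wrist_force: [7.1, -2.4, -2.8]
grip_width: 0.0237
```

```bash
python3 f.py
```

```text
26.33 tcp [ 0.5248 -0.1783  0.1946] phi -109.82 xaxis [ 0.002 -0.001 -1.   ] ring [ 0.574  -0.0419  0.2046] F [ 8.1 -2.3 -2.8] M [-0.35 -1.13 -0.11] w 0.0236
Ftan(+ resisting) 7.73 Frad -0.26 Fz -2.76 Mz -0.115
```

step_arm:
  commands:
    - {"linear":[0,0.29,0],"dr":[-0.02,0,0],"hand":1.5}
    - {"linear":[0,0,0],"dr":[0,0,0],"hand":1.5}

```text
clock: 26.5
eef_pos: [0.5273, -0.1792, 0.1944]
orientation: [84.2, 89.9, -24.4]
wrist_force: [5.2, -1.8, -3.5]
grip_width: 0.024
```

```bash
python3 f.py
```

```text
26.6 tcp [ 0.5272 -0.1791  0.1944] phi -108.68 xaxis [ 0.001 -0.001 -1.   ] ring [ 0.5736 -0.0417  0.2044] F [ 5.2 -1.7 -3.3] M [-0.22 -0.79 -0.19] w 0.0239
Ftan(+ resisting) 5.29 Frad 0.01 Fz -3.35 Mz -0.159
```

step_arm:
  commands:
    - {"linear":[0,0.36,0],"dr":[-0.025,0,0],"hand":1.5}
    - {"linear":[0,0.22,0],"dr":[-0.015,0,0],"hand":1.5}
    - {"linear":[0,0,0],"dr":[0,0,0],"hand":1.5}

```text
clock: 26.85
eef_pos: [0.5324, -0.1808, 0.1941]
orientation: [169.2, 90.0, 62.8]
wrist_force: [3.0, -1.7, -2.3]
grip_width: 0.0238
```

```bash
python3 f.py; python3 look.py z1;python3 g.py z2
```

```text
26.95 tcp [ 0.5321 -0.1807  0.1942] phi -106.48 xaxis [ 0. -0. -1.] ring [ 0.5733 -0.0416  0.2042] F [ 3.9 -1.7 -2.3] M [-0.16 -0.68 -0.17] w 0.0239
Ftan(+ resisting) 3.98 Frad 0.68 Fz -2.29 Mz -0.198
27.0 tcp [ 0.5321 -0.1807  0.1942] phi -106.49 xaxis [ 0. -0. -1.] ring [ 0.5732 -0.0416  0.2042] F [ 3.8 -1.4 -2.2] M [-0.21 -0.72 -0.31] w 0.0236
```

View pics/z2.png

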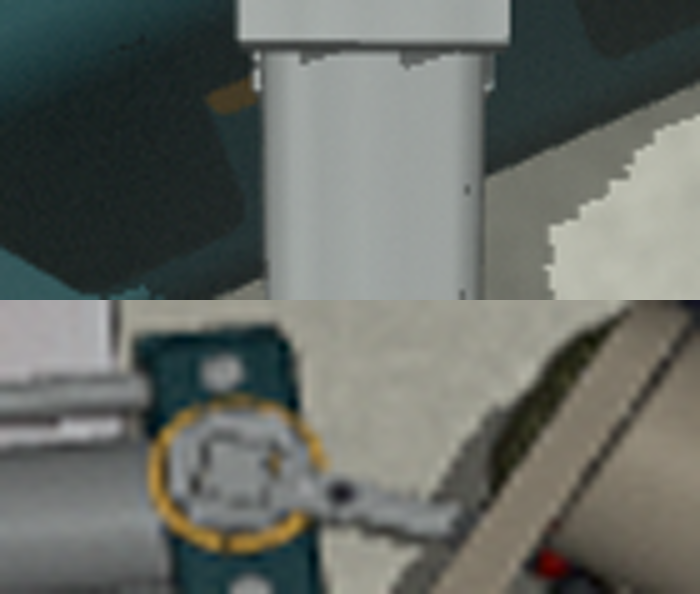

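step_arm:
  commands:
    - {"linear":[0,0.44,0],"dr":[-0.015,0,0],"hand":1.5}
    - {"linear":[0,0,0],"dr":[0,0,0],"hand":1.5}

```text
clock: 27.27
eef_pos: [0.536, -0.1818, 0.194]
orientation: [-91.9, 89.9, 162.6]
wrist_force: [-0.8, -1.4, -2.9]
grip_width: 0.024
```

```bash
python3 f.py;python3 tilt.py
```

```text
27.37 tcp [ 0.5359 -0.1817  0.194 ] phi -105.6 xaxis [-0.001  0.    -1.   ] ring [ 0.5749 -0.0421  0.204 ] F [ 0.6  0.3 -3.5] M [-0.13 -0.12  0.15] w 0.0234
Ftan(+ resisting) 0.31 Frad 0.56 Fz -2.83 Mz 0.167
now 114 [(np.float64(0.018), np.float64(298.71), 31, np.float64(0.13)), (np.float64(0.0028), np.float64(342.17), 22, np.float64(0.1))]
```

The load is released (0.3 N tangential) and the handle is straight. Now I'll lift off.

step_arm:
  commands:
    - {"linear":[-0.2,0,0],"dr":[0,0,0],"hand":1.5}
    - {"linear":[-0.2,0,0],"dr":[0,0,0],"hand":1.5}
    - {"linear":[-0.2,0,0],"dr":[0,0,0],"hand":1.5}

```text
clock: 27.67
eef_pos: [0.5358, -0.1818, 0.2]
orientation: [-87.8, 89.9, 166.6]
wrist_force: [-0.4, -1.0, -5.3]
grip_width: 0.0241
```

step_arm:
  commands:
    - {"linear":[-0.3,0,0],"dr":[0,0,0],"hand":1.5}
    - {"linear":[-0.3,0,0],"dr":[0,0,0],"hand":1.5}
    - {"linear":[-0.3,0,0],"dr":[0,0,0],"hand":1.5}

```text
clock: 27.92
eef_pos: [0.5361, -0.1816, 0.2093]
orientation: [-147.5, 90.0, 106.9]
wrist_force: [1.3, 1.5, -6.4]
grip_width: 0.0233
```

step_arm:
  commands:
    - {"linear":[-0.4,0,0],"dr":[0,0,0],"hand":1.5}
    - {"linear":[-0.4,0,0],"dr":[0,0,0],"hand":1.5}
    - {"linear":[-0.5,0,0],"dr":[0,0,0],"hand":1.5}

```text
clock: 28.17
eef_pos: [0.5363, -0.1808, 0.2222]
orientation: [-168.9, 89.9, 85.5]
wrist_force: [4.6, 7.2, -9.4]
grip_width: 0.0237
```

The force rises near the top, so the ring may be dragging. I'll look.

```bash
python3 f.py; python3 look.py aa; python3 -c "
from h import *
p=env.camera('scene');save(p,'ab',(240,140,350,220),7)"
```

```text
28.27 tcp [ 0.5366 -0.1809  0.223 ] phi -105.6 xaxis [ 0.001  0.001 -1.   ] ring [ 0.5756 -0.0412  0.2332] F [ 4.1  5.7 -6.5] M [ 0.6  -0.48  0.22] w 0.0241
Ftan(+ resisting) 2.45 Frad -6.93 Fz -7.25 Mz 0.189
28.32 tcp [ 0.5365 -0.1809  0.2227] phi -105.6 xaxis [ 0.001  0.002 -1.   ] ring [ 0.5755 -0.0412  0.2329] F [ 3.4  5.7 -6.8] M [ 0.64 -0.54  0.16] w 0.0237
```

View pics/ab.png

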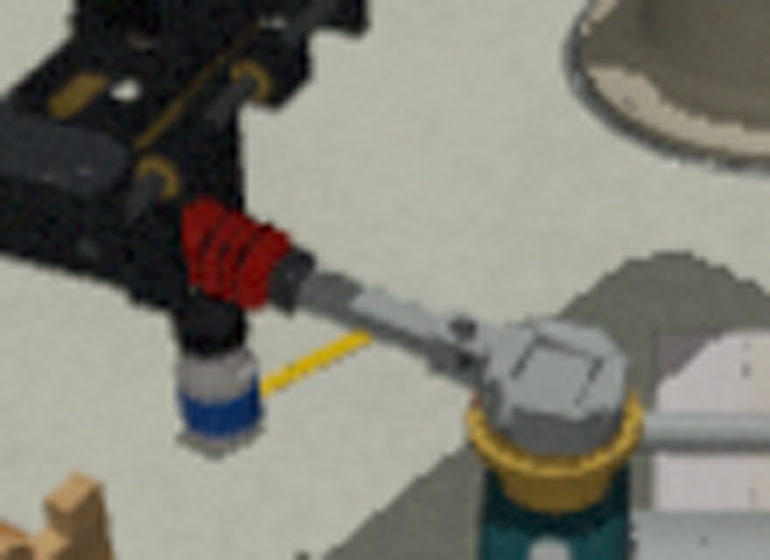

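The ring has stuck on the head and the wrench has pitched up in the pads (about 0.2 rad). I'll lower again to level, relieve the residual twist (Mz +0.17 N m), and then lift properly.

step_arm:
  commands:
    - {"linear":[0.4,0,0],"dr":[0,0,0],"hand":1.5}
    - {"linear":[0.4,0,0],"dr":[0,0,0],"hand":1.5}
    - {"linear":[0.4,0,0],"dr":[0,0,0],"hand":1.5}

```text
clock: 28.62
eef_pos: [0.5362, -0.182, 0.2106]
orientation: [66.7, 89.9, -38.9]
wrist_force: [-0.1, 0.1, -1.8]
grip_width: 0.0236
```

step_arm:
  commands:
    - {"linear":[0.4,0,0],"dr":[0,0,0],"hand":1.5}
    - {"linear":[0.4,0,0],"dr":[0,0,0],"hand":1.5}

```text
clock: 28.78
eef_pos: [0.5361, -0.1822, 0.2021]
orientation: [28.2, 90.0, -77.5]
wrist_force: [-0.6, -1.5, -2.0]
grip_width: 0.0235
```

step_arm:
  commands:
    - {"linear":[0.3,0,0],"dr":[0,0,0],"hand":1.5}
    - {"linear":[0.2,0,0],"dr":[0,0,0],"hand":1.5}
    - {"linear":[0.2,0,0],"dr":[0,0,0],"hand":1.5}

```text
clock: 29.03
eef_pos: [0.5361, -0.182, 0.1951]
orientation: [18.5, 90.0, -87.1]
wrist_force: [-0.0, -1.1, -1.9]
grip_width: 0.0239
```

```bash
python3 f.py; python3 -c "
from h import *
p=env.camera('scene');save(p,'ac',(240,140,350,220),7)
p=env.camera('wrist');save(p,'ac_w')"
```

```text
29.13 tcp [ 0.5361 -0.182   0.195 ] phi -105.65 xaxis [-0. -0. -1.] ring [ 0.5752 -0.0424  0.205 ] F [ 0.1 -2.2 -1. ] M [-0.07 -0.07  0.18] w 0.0236
Ftan(+ resisting) 0.31 Frad 1.49 Fz -1.57 Mz 0.155
```

View pics/ac.png

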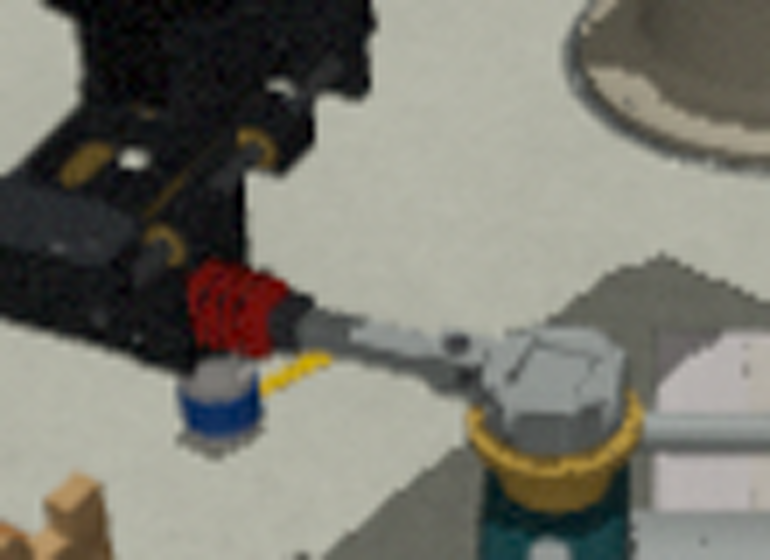

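View pics/ac_w.png

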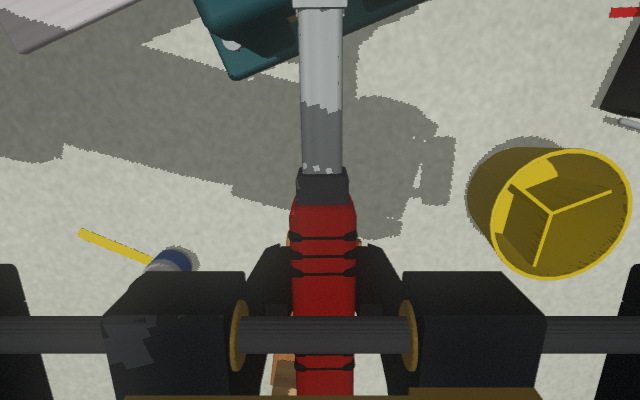

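step_arm:
  commands:
    - {"linear":[0,0,0.03],"dr":[-0.02,0,0],"hand":1.5}
    - {"linear":[0,0,0],"dr":[0,0,0],"hand":1.5}

```text
clock: 29.4
eef_pos: [0.5366, -0.1822, 0.1955]
orientation: [97.5, 89.9, -7.0]
wrist_force: [3.7, -0.9, -2.3]
grip_width: 0.0239
```

```bash
python3 f.py
```

```text
29.5 tcp [ 0.5365 -0.1822  0.1955] phi -104.53 xaxis [ 0.001 -0.    -1.   ] ring [ 0.5729 -0.0418  0.2055] F [ 4.2 -0.7 -2.1] M [-0.09 -0.66 -0.48] w 0.0235
Ftan(+ resisting) 4.07 Frad 0.02 Fz -2.39 Mz -0.461
```

step_arm:
  commands:
    - {"linear":[0,0.19,0],"dr":[-0.005,0,0],"hand":1.5}
    - {"linear":[0,0.15,0],"dr":[-0.004,0,0],"hand":1.5}
    - {"linear":[0,0,0],"dr":[0,0,0],"hand":1.5}

```text
clock: 29.75
eef_pos: [0.5393, -0.1829, 0.1949]
orientation: [-86.6, 89.9, 169.5]
wrist_force: [1.2, -1.5, -3.5]
grip_width: 0.0239
```

```bash
python3 f.py
```

```text
29.85 tcp [ 0.5392 -0.1829  0.1949] phi -103.96 xaxis [-0.001  0.    -1.   ] ring [ 0.5742 -0.0422  0.2049] F [ 1.1 -1.  -3. ] M [-0.18 -0.18 -0.09] w 0.0237
Ftan(+ resisting) 1.34 Frad 0.66 Fz -3.41 Mz -0.118
```

step_arm:
  commands:
    - {"linear":[0,0.19,0.01],"dr":[-0.009,0,0],"hand":1.5}
    - {"linear":[0,0,0],"dr":[0,0,0],"hand":1.5}

```text
clock: 30.02
eef_pos: [0.5411, -0.1834, 0.195]
orientation: [-101.1, 89.9, 155.5]
wrist_force: [0.1, -0.7, -3.6]
grip_width: 0.0235
```

```bash
python3 f.py; python3 g.py ad
```

```text
30.12 tcp [ 0.541  -0.1834  0.195 ] phi -103.44 xaxis [-0.001  0.    -1.   ] ring [ 0.5747 -0.0424  0.205 ] F [-0.1 -0.5 -3.9] M [-0.13 -0.09 -0.04] w 0.0235
Ftan(+ resisting) 0.29 Frad 0.69 Fz -3.7 Mz 0.01
```

View pics/ad.png

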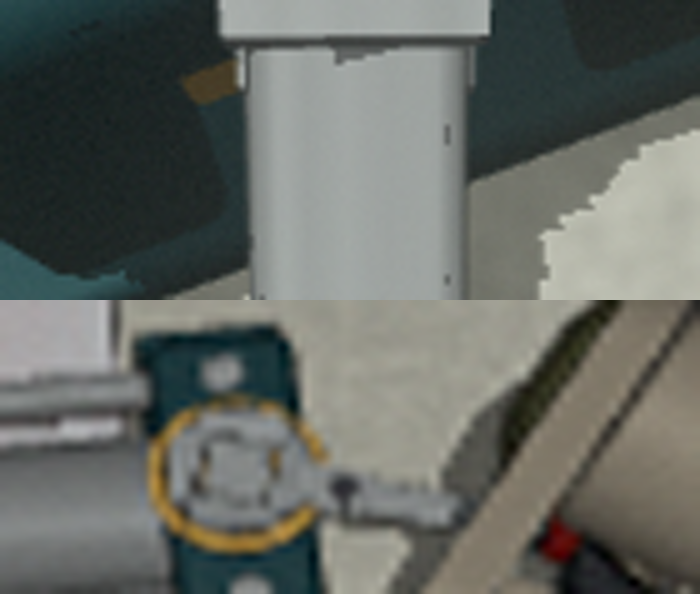

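The twist and side loads are now zero and the gap around the head looks even on both sides. I'll lift gently, checking the force.

step_arm:
  commands:
    - {"linear":[-0.1,0,0.02],"dr":[0,0,0],"hand":1.5}
    - {"linear":[-0.1,0,0],"dr":[0,0,0],"hand":1.5}
    - {"linear":[-0.1,0,0],"dr":[0,0,0],"hand":1.5}
    - {"linear":[-0.1,0,0],"dr":[0,0,0],"hand":1.5}

```text
clock: 30.55
eef_pos: [0.5411, -0.1836, 0.1993]
orientation: [-127.3, 90.0, 129.2]
wrist_force: [-0.8, 1.0, -3.8]
grip_width: 0.0237
```

```bash
python3 f.py; python3 look.py ae
```

```text
30.65 tcp [ 0.5411 -0.1836  0.1994] phi -103.45 xaxis [ 0.  0. -1.] ring [ 0.5749 -0.0426  0.2094] F [-0.2  1.6 -4.1] M [0.07 0.02 0.09] w 0.0237
Ftan(+ resisting) -0.67 Frad -1.03 Fz -3.86 Mz 0.103
30.7 tcp [ 0.5411 -0.1836  0.1993] phi -103.46 xaxis [ 0.  0. -1.] ring [ 0.5749 -0.0426  0.2093] F [-1.1  1.4 -4.2] M [ 0.02 -0.01  0.04] w 0.0237
```

View pics/ae.png

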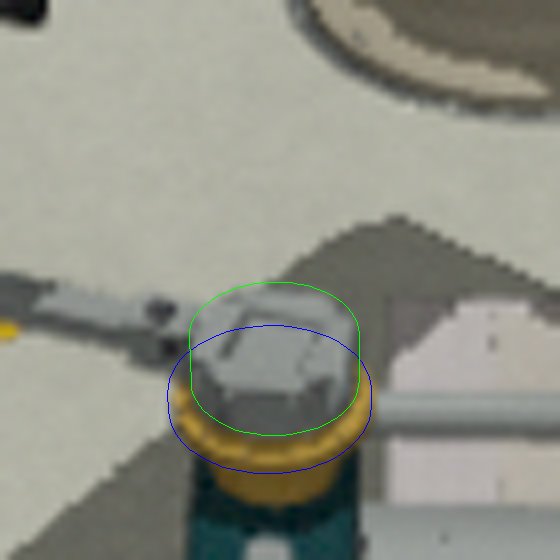

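step_arm:
  commands:
    - {"linear":[-0.1,0.03,-0.03],"dr":[0,0,0],"hand":1.5}
    - {"linear":[-0.1,0,0],"dr":[0,0,0],"hand":1.5}
    - {"linear":[-0.1,0,0],"dr":[0,0,0],"hand":1.5}
    - {"linear":[-0.1,0,0],"dr":[0,0,0],"hand":1.5}

```text
clock: 31.03
eef_pos: [0.5415, -0.1836, 0.2034]
orientation: [7.9, 90.0, -95.5]
wrist_force: [-1.6, 0.2, -4.3]
grip_width: 0.0238
```

```bash
python3 f.py; python3 look.py af
```

```text
31.13 tcp [ 0.5415 -0.1836  0.2034] phi -103.46 xaxis [ 0. -0. -1.] ring [ 0.5753 -0.0425  0.2134] F [-1.   0.5 -4.1] M [-0.13  0.12  0.11] w 0.0238
Ftan(+ resisting) -1.12 Frad -0.4 Fz -4.08 Mz 0.146
31.18 tcp [ 0.5415 -0.1836  0.2033] phi -103.46 xaxis [ 0. -0. -1.] ring [ 0.5752 -0.0425  0.2133] F [-0.9  0.2 -4. ] M [-0.1   0.09  0.15] w 0.0234
```

View pics/af.png

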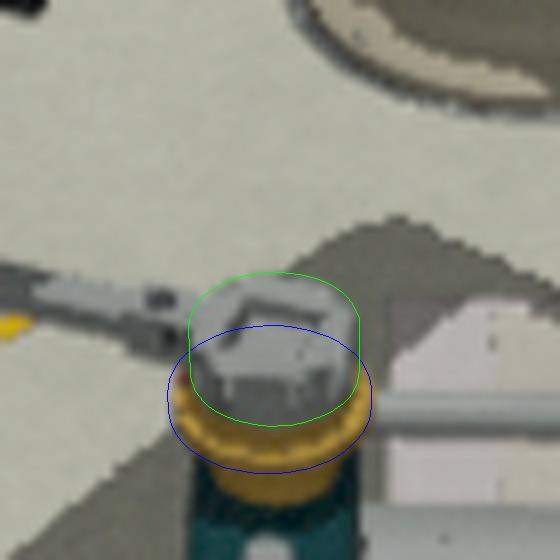

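The ring is now rising with the hand: more of the dial shows and the red mark is visible at the left. I'll continue.

step_arm:
  commands:
    - {"linear":[-0.1,-0.05,0],"dr":[0,0,0],"hand":1.5}
    - {"linear":[-0.2,0,0],"dr":[0,0,0],"hand":1.5}
    - {"linear":[-0.2,0,0],"dr":[0,0,0],"hand":1.5}
    - {"linear":[-0.2,0,0],"dr":[0,0,0],"hand":1.5}

```text
clock: 31.52
eef_pos: [0.5411, -0.1834, 0.2106]
orientation: [78.0, 90.0, -25.5]
wrist_force: [-0.2, -0.2, -3.7]
grip_width: 0.0236
```

```bash
python3 f.py
```

```text
31.62 tcp [ 0.5412 -0.1835  0.2107] phi -103.47 xaxis [ 0.001 -0.    -1.   ] ring [ 0.5749 -0.0424  0.2207] F [-1.1 -0.2 -4. ] M [-0.08  0.03  0.02] w 0.0235
Ftan(+ resisting) -0.63 Frad 0.25 Fz -3.63 Mz 0.052
```

step_arm:
  commands:
    - {"linear":[-0.2,0,0],"dr":[0,0,0],"hand":1.5}
    - {"linear":[-0.2,0,0],"dr":[0,0,0],"hand":1.5}
    - {"linear":[-0.3,0,0],"dr":[0,0,0],"hand":1.5}
    - {"linear":[-0.3,0,0],"dr":[0,0,0],"hand":1.5}

```text
clock: 31.95
eef_pos: [0.541, -0.1834, 0.2205]
orientation: [86.8, 90.0, -16.7]
wrist_force: [0.1, 0.3, -3.8]
grip_width: 0.0239
```

```bash
python3 f.py; python3 look.py ag
```

```text
32.05 tcp [ 0.5412 -0.1835  0.2209] phi -103.46 xaxis [ 0.001 -0.001 -1.   ] ring [ 0.575  -0.0425  0.2309] F [ 1.1 -0.3 -3.6] M [-0.16 -0.01  0.02] w 0.0237
Ftan(+ resisting) 0.41 Frad -0.35 Fz -3.62 Mz 0.017
32.1 tcp [ 0.5411 -0.1834  0.2206] phi -103.46 xaxis [ 0.001 -0.    -1.   ] ring [ 0.5749 -0.0424  0.2305] F [-0.2  0.2 -3.8] M [-0.12  0.02  0.01] w 0.024
```

View pics/ag.png

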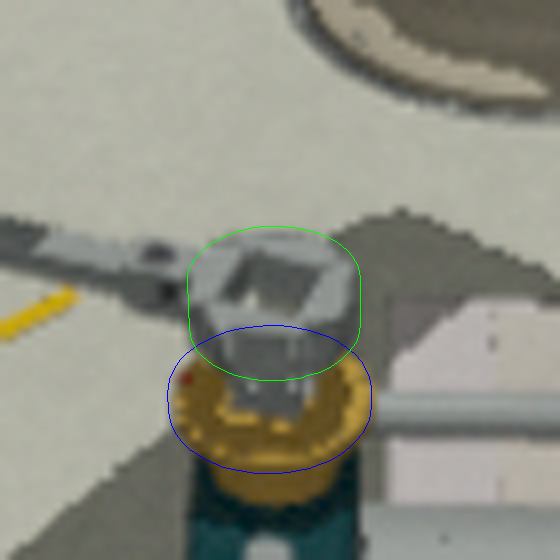

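The ring is clear of the head and the red mark has moved round. Now I'll carry the wrench back over the rest.

step_arm:
  commands:
    - {"linear":[-2.5,0,0],"dr":[0,0,0],"hand":1.5}
    - {"linear":[-2.5,0,0],"dr":[0,0,0],"hand":1.5}
    - {"linear":[0,0,0],"dr":[0.085,0,0],"hand":1.5}
    - {"linear":[0,0,0],"dr":[0.085,0,0],"hand":1.5}
    - {"linear":[0,0.08,2.73],"dr":[0,0,0],"hand":1.5}
    - {"linear":[0,0.08,2.73],"dr":[0,0,0],"hand":1.5}
    - {"linear":[0,0.08,2.73],"dr":[0,0,0],"hand":1.5}
    - {"linear":[0,0.08,2.73],"dr":[0,0,0],"hand":1.5}
    - {"linear":[0,0.08,2.73],"dr":[0,0,0],"hand":1.5}
    - {"linear":[0,0.08,2.73],"dr":[0,0,0],"hand":1.5}

```text
clock: 32.93
eef_pos: [0.4802, -0.337, 0.2701]
orientation: [-115.3, 90.0, 131.5]
wrist_force: [-0.1, 0.3, -4.2]
grip_width: 0.0232
```

step_arm:
  commands:
    - {"linear":[3,0,0],"dr":[0,0,0],"hand":1.5}
    - {"linear":[3,0,0],"dr":[0,0,0],"hand":1.5}
    - {"linear":[3,0,0],"dr":[0,0,0],"hand":1.5}
    - {"linear":[2,0,0],"dr":[0,0,0],"hand":1.5}
    - {"linear":[0,0,0],"dr":[0,0,0],"hand":1.5}
    - {"linear":[0,0,0],"dr":[0,0,0],"hand":1.5}

```text
clock: 33.43
eef_pos: [0.4808, -0.3357, 0.1601]
orientation: [-115.7, 89.9, 131.1]
wrist_force: [-0.6, 0.4, -2.6]
grip_width: 0.0238
```

```bash
python3 f.py; python3 -c "
from h import *
p=env.camera('wrist');save(p,'ah_w')
p=env.camera('scene');save(p,'ah_s',(180,160,300,260),6)
spots(p,['rest_eye','rest_grip','rest'])
"
```

```text
33.53 tcp [ 0.4815 -0.3364  0.1621] phi -113.2 xaxis [ 0.002 -0.002 -1.   ] ring [ 0.5386 -0.2031  0.1719] F [-0.5 -0.2 -4.1] M [-0.1  -0.02 -0.  ] w 0.0235
Ftan(+ resisting) -0.39 Frad 0.07 Fz -3.32 Mz -0.022
rest_eye 0.67 [263.2 228.2] [ 0.5446 -0.2076  0.053 ]
rest_grip 0.76 [222.9 208.3] [ 0.4871 -0.3445  0.062 ]
rest 0.64 [230.6 219.6] [ 0.469  -0.3381  0.    ]
rest 0.23 [258.  194.9] [ 0.3406 -0.2861  0.    ]
```

View pics/ah_w.png

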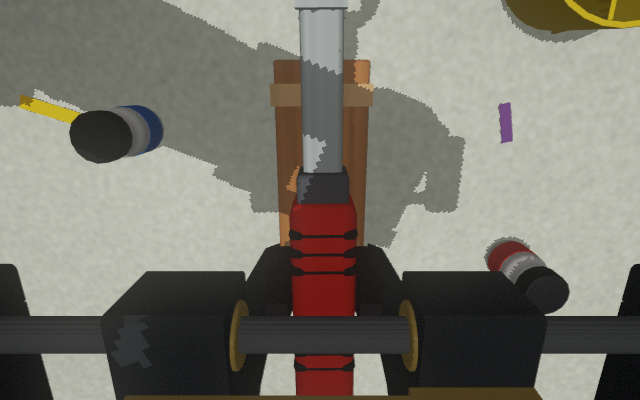

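View pics/ah_s.png

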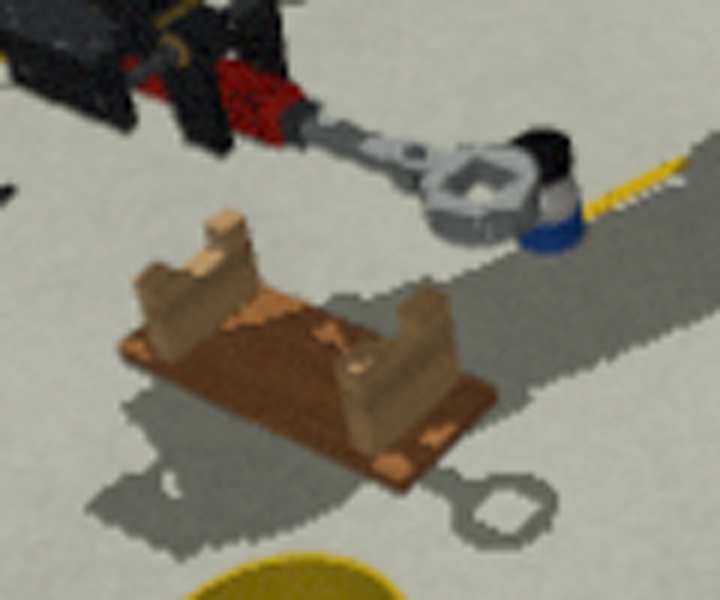

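The wrench is square in the hand and above the rest, with both notches visible beneath it. I'll lower it.

step_arm:
  commands:
    - {"linear":[3,0,0],"dr":[0,0,0],"hand":1.5}
    - {"linear":[3,0,0],"dr":[0,0,0],"hand":1.5}
    - {"linear":[2.5,0,0],"dr":[0,0,0],"hand":1.5}
    - {"linear":[1.3,0,0],"dr":[0,0,0],"hand":1.5}
    - {"linear":[0,0,0],"dr":[0,0,0],"hand":1.5}
    - {"linear":[0,0,0],"dr":[0,0,0],"hand":1.5}

```text
clock: 34.28
eef_pos: [0.481, -0.336, 0.0626]
orientation: [-153.9, 90.0, 92.9]
wrist_force: [0.4, 0.1, -3.7]
grip_width: 0.0233
```

```bash
python3 f.py; python3 -c "
from h import *
p=env.camera('wrist');save(p,'ai_w')
p=env.camera('scene');save(p,'ai_s',(180,160,300,260),6)
"
```

```text
34.38 tcp [ 0.4815 -0.3365  0.0638] phi -113.2 xaxis [ 0.002 -0.002 -1.   ] ring [ 0.5386 -0.2032  0.0737] F [-0.4  0.3 -2.9] M [-0.12 -0.05 -0.05] w 0.0236
Ftan(+ resisting) -0.03 Frad -0.01 Fz -3.47 Mz -0.016
```

View pics/ai_w.png

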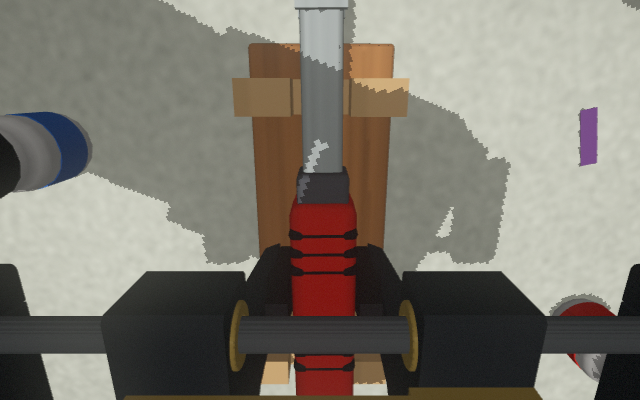

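View pics/ai_s.png

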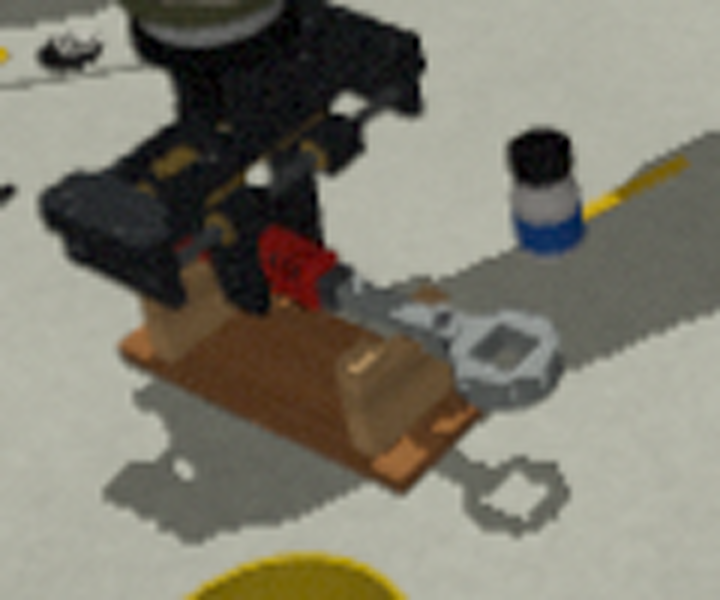

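Lined up over both notches. I'll lower the last 2 cm slowly.

step_arm:
  commands:
    - {"linear":[0.5,0,0],"dr":[0,0,0],"hand":1.5}
    - {"linear":[0.5,0,0],"dr":[0,0,0],"hand":1.5}
    - {"linear":[0.4,0,0],"dr":[0,0,0],"hand":1.5}
    - {"linear":[0.3,0,0],"dr":[0,0,0],"hand":1.5}
    - {"linear":[0,0,0],"dr":[0,0,0],"hand":1.5}

```text
clock: 34.9
eef_pos: [0.4805, -0.3355, 0.0443]
orientation: [-113.2, 89.9, 133.6]
wrist_force: [0.3, 0.5, -4.3]
grip_width: 0.0235
```

```bash
python3 f.py
```

```text
35.0 tcp [ 0.4809 -0.3358  0.0451] phi -113.2 xaxis [-0.  0. -1.] ring [ 0.538  -0.2026  0.0551] F [ 0.6  0.2 -3.8] M [-0.1   0.    0.01] w 0.0237
Ftan(+ resisting) 0.37 Frad -0.24 Fz -4.13 Mz -0.0
```

step_arm:
  commands:
    - {"linear":[0.15,0,0],"dr":[0,0,0],"hand":1.5}
    - {"linear":[0.1,0,0],"dr":[0,0,0],"hand":1.5}
    - {"linear":[0,0,0],"dr":[0,0,0],"hand":1.5}

```text
clock: 35.25
eef_pos: [0.481, -0.3359, 0.0431]
orientation: [63.4, 90.0, -49.8]
wrist_force: [-0.9, 0.1, 0.4]
grip_width: 0.0241
```

```bash
python3 f.py
```

```text
35.35 tcp [ 0.481  -0.336   0.0431] phi -113.2 xaxis [ 0. -0. -1.] ring [ 0.5381 -0.2027  0.0531] F [-0.8  1.4 -0.3] M [0.05 0.14 0.  ] w 0.0241
Ftan(+ resisting) -1.25 Frad -0.16 Fz 0.24 Mz -0.004
```

The weight has transferred to the rest (Fz about 0). I'll open the fingers.

step_arm:
  commands:
    - {"linear":[0,0,0],"dr":[0,0,0],"hand":2.8}
    - {"linear":[0,0,0],"dr":[0,0,0],"hand":3.5}
    - {"linear":[0,0,0],"dr":[0,0,0],"hand":5}
    - {"linear":[0,0,0],"dr":[0,0,0],"hand":7}
    - {"linear":[0,0,0],"dr":[0,0,0],"hand":8.8}
    - {"linear":[0,0,0],"dr":[0,0,0],"hand":8.8}
    - {"linear":[0,0,0],"dr":[0,0,0],"hand":8.8}
    - {"linear":[0,0,0],"dr":[0,0,0],"hand":8.8}
    - {"linear":[0,0,0],"dr":[0,0,0],"hand":8.8}

```text
clock: 36.1
eef_pos: [0.4809, -0.3358, 0.0427]
orientation: [-174.0, 90.0, 72.8]
wrist_force: [0.1, 0.3, -0.6]
grip_width: 0.0793
```

```bash
python3 f.py
```

```text
36.2 tcp [ 0.4809 -0.3358  0.0427] phi -113.21 xaxis [ 0.  0. -1.] ring [ 0.538  -0.2026  0.0527] F [ 0.1 -0.7 -0.2] M [ 0.01 -0.03  0.02] w 0.087
Ftan(+ resisting) -0.01 Frad 0.14 Fz -0.24 Mz 0.006
```

step_arm:
  commands:
    - {"linear":[-1,0,0],"dr":[0,0,0],"hand":8.8}
    - {"linear":[-2,0,0],"dr":[0,0,0],"hand":8.8}
    - {"linear":[-3,0,0],"dr":[0,0,0],"hand":8.8}
    - {"linear":[-3,0,0],"dr":[0,0,0],"hand":8.8}
    - {"linear":[-3,0,0],"dr":[0,0,0],"hand":8.8}
    - {"linear":[-3,0,0],"dr":[0,0,0],"hand":8.8}
    - {"linear":[-0.7,0,0],"dr":[0,0,0],"hand":8.8}
    - {"linear":[0,0,0],"dr":[0,0,0],"hand":8.8}
    - {"linear":[0,0,0],"dr":[0,0,0],"hand":8.8}
    - {"linear":[0,0,0],"dr":[0,0,0],"hand":8.8}

```text
clock: 37.03
eef_pos: [0.4804, -0.3354, 0.1982]
orientation: [-112.9, 89.8, 133.9]
wrist_force: [0.2, -0.3, 0.4]
grip_width: 0.088
```

```bash
python3 f.py; python3 -c "
from h import *
p=env.camera('wrist');save(p,'aj_w');spots(p,['wrench_grip','handle'])
p=env.camera('scene');save(p,'aj_s',(180,150,340,270),5);spots(p,['wrench','wrench_grip','screw_mark'])
"
```

```text
37.13 tcp [ 0.4805 -0.3355  0.1983] phi -113.21 xaxis [-0.002  0.002 -1.   ] ring [ 0.5376 -0.2022  0.2084] F [ 0.1 -0.6 -0.1] M [-0.02 -0.09 -0.02] w 0.0878
Ftan(+ resisting) 0.32 Frad 0.17 Fz 0.04 Mz -0.019
wrench_grip 0.62 [319.7 190.2] [ 0.4765 -0.3371  0.062 ]
handle 0.59 [323.   49.5] [ 0.5216 -0.2388  0.053 ]
wrench 0.85 [266.3 226. ] [ 0.5349 -0.2013  0.053 ]
wrench_grip 0.93 [225.  207.5] [ 0.4828 -0.3395  0.062 ]
wrench_grip 0.55 [322.6 194.2] [ 0.3846 -0.0604  0.062 ]
screw_mark 0.59 [312.2 193. ] [ 0.5562 -0.0621  0.205 ]
```

View pics/aj_w.png

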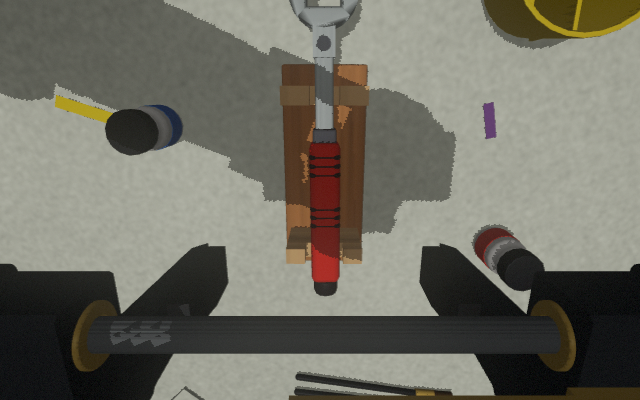

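View pics/aj_s.png

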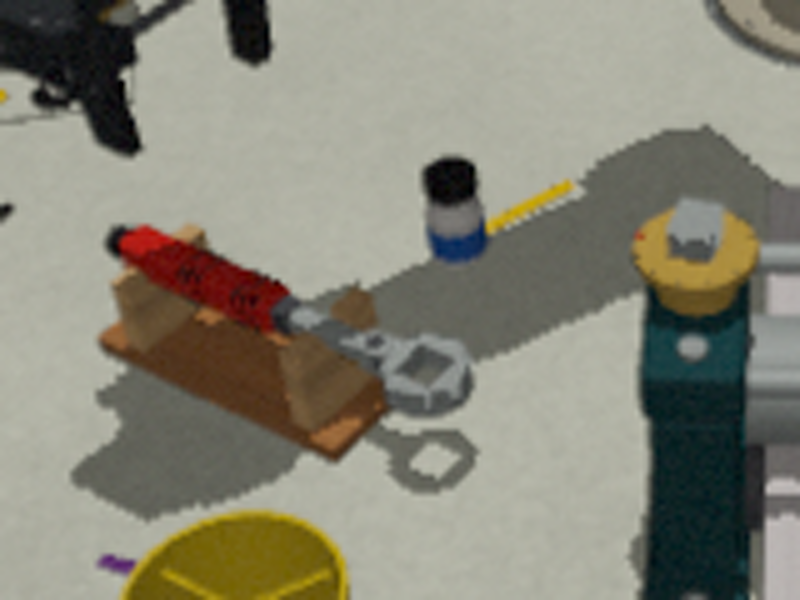

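The wrench lies in both notches as at the start, and the bottles and pot are where they were. Before handing in, I want firmer evidence of the break-over, so I'll measure the screw's final angle from above and compare it with the handle angle at peak load.

step_arm:
  commands:
    - {"linear":[-2.4,-0.35,-2.55],"dr":[0,0,0],"hand":8.8}
    - {"linear":[-2.4,-0.35,-2.55],"dr":[0,0,0],"hand":8.8}
    - {"linear":[-2.4,-0.35,-2.55],"dr":[0,0,0],"hand":8.8}
    - {"linear":[-2.4,-0.35,-2.55],"dr":[0,0,0],"hand":8.8}
    - {"linear":[-2.4,-0.35,-2.55],"dr":[0,0,0],"hand":8.8}
    - {"linear":[0,-0.35,-2.55],"dr":[0,0,0],"hand":8.8}
    - {"linear":[0,-0.35,-2.55],"dr":[0,0,0],"hand":8.8}
    - {"linear":[0,-0.35,-2.55],"dr":[0,0,0],"hand":8.8}
    - {"linear":[0,-0.35,-2.55],"dr":[0,0,0],"hand":8.8}
    - {"linear":[0,-0.35,-2.55],"dr":[0,0,0],"hand":8.8}

```text
clock: 38.32
eef_pos: [0.5493, -0.0864, 0.3198]
orientation: [93.4, 90.0, -19.8]
wrist_force: [-0.2, 0.1, -0.1]
grip_width: 0.0878
```

step_arm:
  commands:
    - {"linear":[0,0,0],"dr":[0,0,0],"hand":8.8}
    - {"linear":[0,0,0],"dr":[0,0,0],"hand":8.8}
    - {"linear":[0,0,0],"dr":[0,0,0],"hand":8.8}

```text
clock: 38.57
eef_pos: [0.5491, -0.0882, 0.3196]
orientation: [-16.9, 90.0, -130.1]
wrist_force: [-0.1, 0.3, 0.5]
grip_width: 0.0881
```

```bash
python3 -c "
from h import *
rep()
p=env.camera('wrist');save(p,'ak_w');uv=proj(p,[.574,-.0445,.215]).round().astype(int);x,y=uv;x0,y0=x-60,y-50
save(p,'ak_c',(x0,y0,x0+120,y0+100),6);print(x0,y0)
spots(p,['screw_mark','screw_head','dial'])
np.save('ak_pose.npy',p['pose']);np.save('K.npy',p['K'])
"
```

```text
38.57 tcp [ 0.5491 -0.0882  0.3196] phi -113.21 xaxis [-0. -0. -1.] ring [0.6062 0.0451 0.3296] F [-0.1  0.3  0.5] M [-0.   -0.07  0.03] w 0.0881
271 78
screw_mark 0.58 [341.2 160.6] [ 0.5715 -0.0702  0.205 ]
screw_mark 0.21 [327.1 123.9] [ 0.5724 -0.0415  0.205 ]
screw_head 0.61 [331.9 128. ] [ 0.5748 -0.0434  0.227 ]
dial 0.56 [327.2 124.4] [ 0.5721 -0.0424  0.198 ]
```

View pics/ak_c.png

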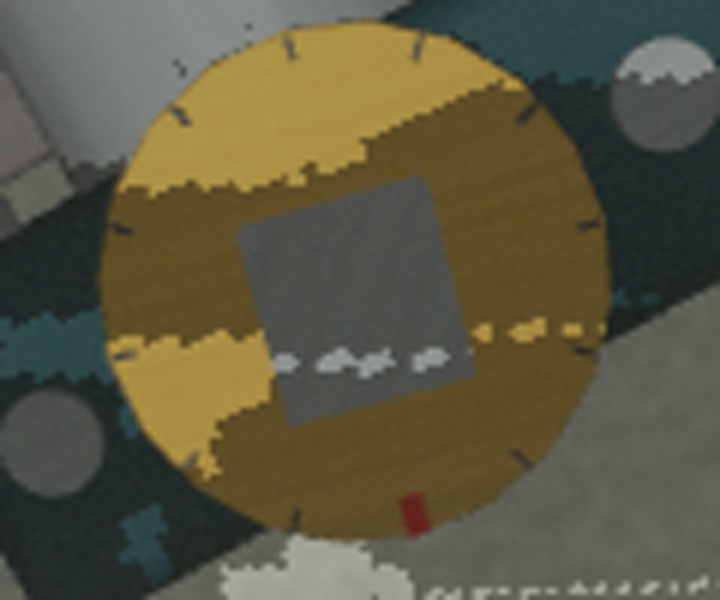

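```bash
python3 - <<'E'
from h import *
p=dict(K=np.load('K.npy'),pose=np.load('ak_pose.npy'))
c=[(237,230),(430,177),(474,375),(291,426)]
P=np.array([at_z(p,(271+a/6,78+b/6),.2245)[:2] for a,b in c]);print(P.mean(0))
A=[]
for i in range(4):
    d=P[(i+1)%4]-P[i];a=np.degrees(np.arctan2(d[1],d[0]));A.append(a%90);print(np.linalg.norm(d).round(4),a.round(1),(a%90).round(1))
m=at_z(p,(271+415/6,78+514/6),.205);D=at_z(p,(271+355/6,78+280/6),.205)
print(m,D,np.degrees(np.arctan2(*(m-D)[[1,0]])),np.linalg.norm((m-D)[:2]))
E
```

```text
[ 0.57388074 -0.04364522]
0.0219 -8.3 81.7
0.0222 -99.4 80.6
0.0214 172.4 82.4
0.0224 82.0 82.0
[ 0.56996148 -0.07201174  0.205     ] [ 0.57420879 -0.04287695  0.205     ] -98.29422285103833 0.029442751120808446
```

The screw head turned from about -48° to -98°. The screw torque flattened near 1.95–2.05 N m while the handle turned about 5° more than the ring, which gives a peak fold of about 0.11 rad. I'm satisfied it broke over within limits, so I'll hand in.

```bash
python3 -c "
from h import *
print(env.close_job())"
```

```text
the job is handed in; nothing more can be done
None
```

I took the wrench from its rest, seated it on the right-hand screw, and tightened clockwise until the handle broke over. I then released the load, lifted the wrench off and laid it back in its rest. I handed the job in at about 38.6 s of the 72 s allowed; no verdict was reported.

**Seating:** The ring went down over the head with only the wrench's own weight on the wrist. By pose it ended at about 0.204–0.205 m, against 0.205 m for the dial face.

**Tightening:** The red mark and the square head agree that the screw ended about 50° (0.87 rad) clockwise of where it began.

**Break-over:** I never measured the fold directly.
- **Evidence:** The torque on the screw flattened at about 1.95–2.05 N m while the handle kept turning.
- **Fold estimate:** I put the peak fold at about 0.11 rad, from the hand's pose and the tube's tilt. The coarse top view gave values from 0.09 to 0.2, with 0.13 the most careful reading.
- **Limits:** These mostly sit between the 0.07 needed and the 0.21 limit, but the spread is wide.

**Lift-off:** The first try failed. The ring stuck on the head and the wrench pitched up about 0.2 rad in the fingers. I lowered it, took out the remaining twist, and it then came off freely. The largest wrist force I read was about 18 N.

**Final state:** The wrench lies straight in both notches, its grip mark within a few millimetres of where it started. The fingers are open and clear, and in the pictures the pot and bottles look unmoved. I did not check the bowl, which was out of view and never approached.

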